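# Pack the ward's spray bottles in the round drum of the locked transport box

### The job

Pack all the antiseptic spray bottles from the tray for the pharmacy: turn both wing latches on the lid of the transport box to unlocked, swing the lid fully open past upright, and stand every spray bottle upright on the floor of the round drum in a honeycomb, one in the middle and the others in a ring round it. Then shut the lid fully and turn both latches back to locked. Leave the other things on the tray and counter where they stand.

Things in the scene. Friction and masses are not known exactly. Their poses are not given: they have to be found in the camera images.
- box: rectangular transport box, grey with a white lid, fixed on the counter, 280 mm long (its own x) by 220 mm wide (its own y, from -105 to +115 mm) by 122 mm high; origin on the counter under the centre of the round drum, z up. Lid hinge along its +y edge, latches and lid handle along its -y edge. The walls are 5 mm thick; the floor beside the drum is filled by a dark rubber deck as high as the drum's rim.
- drum_floor (a point): centre of the inner floor of the round aluminium drum sunk in the box, 10 mm above the counter. The drum's inside diameter is 144 mm and its rim is 50 mm above this floor; the box's rim is 112 mm above it. Seven bottles just fit: one in the middle, six in a ring whose centres lie 44 to 50 mm from the middle.
- lid (a joint): opening angle of the box lid (rad): 0 shut, 1.57 upright, 1.9 stop. Flat panel 280 x 218 x 6 mm, top face 128 mm above the counter when shut. The hinge is stiff: it stays at any angle; moving the handle takes about 6 N. While a latch is locked its tongue under the rim lets the lid rise no more than about 0.02 rad.
- lid_hinge (a point): middle of the hinge axis (parallel to the box's x), 110 mm to the box's +y of the drum centre and 125 mm above the counter.
- lid_handle (a point): middle of the round steel bar handle on the lid: bar diameter 10 mm, 80 mm free between its posts, parallel to the box's x; its axis is 40 mm above the lid's top face and 200 mm from the hinge axis along the lid, 15 mm in from the lid's free edge. The bar may turn between the fingers as the lid swings.
- latch_near (a joint): turn of the wing latch at the box's -x end (rad): 0 locked, 1.57 unlocked (stop at both). Positive is counter-clockwise seen from above the lid. Stays where it is left (friction 0.08 N m).
- latch_far (a joint): turn of the wing latch at the box's +x end, same as latch_near.
- latch_near_grip (a point): on the axis of that latch, 28 mm above the lid's top face, at the height to grip. The black wing is 50 mm long, 12 mm thick and reaches from 7 to 36 mm above the lid; a steel foot of diameter 38 mm lies under it, 8 mm high. At 0 the wing lies along the box's y, at 1.57 along its x. The latch axes are 105 mm to either side of the box's middle along x, 68 mm to the -y of the drum centre (lid shut).
- latch_far_grip (a point): the same point on the other latch.
- tray: fixed flat square steel tray, 300 x 300 mm, rim 12 mm high, floor 4 mm above the counter; origin under its centre.
- bottle1: white antiseptic spray bottle with a slim light-grey cap, 106 mm tall, nearly empty, about 100 g with most of the weight in its base: round body of diameter 44 mm up to 56 mm, sloping shoulder to 68 mm, then the cap, diameter 18 mm, from 68 to 106 mm. Origin at the centre of its underside, z up its axis. Five to seven of them stand on the tray; one that is absent reads None.
- bottle2: white antiseptic spray bottle with a slim light-grey cap, 106 mm tall, nearly empty, about 100 g with most of the weight in its base: round body of diameter 44 mm up to 56 mm, sloping shoulder to 68 mm, then the cap, diameter 18 mm, from 68 to 106 mm. Origin at the centre of its underside, z up its axis. Five to seven of them stand on the tray; one that is absent reads None.
- bottle3: white antiseptic spray bottle with a slim light-grey cap, 106 mm tall, nearly empty, about 100 g with most of the weight in its base: round body of diameter 44 mm up to 56 mm, sloping shoulder to 68 mm, then the cap, diameter 18 mm, from 68 to 106 mm. Origin at the centre of its underside, z up its axis. Five to seven of them stand on the tray; one that is absent reads None.
- bottle4: white antiseptic spray bottle with a slim light-grey cap, 106 mm tall, nearly empty, about 100 g with most of the weight in its base: round body of diameter 44 mm up to 56 mm, sloping shoulder to 68 mm, then the cap, diameter 18 mm, from 68 to 106 mm. Origin at the centre of its underside, z up its axis. Five to seven of them stand on the tray; one that is absent reads None.
- bottle5: white antiseptic spray bottle with a slim light-grey cap, 106 mm tall, nearly empty, about 100 g with most of the weight in its base: round body of diameter 44 mm up to 56 mm, sloping shoulder to 68 mm, then the cap, diameter 18 mm, from 68 to 106 mm. Origin at the centre of its underside, z up its axis. Five to seven of them stand on the tray; one that is absent reads None.
- bottle6: white antiseptic spray bottle with a slim light-grey cap, 106 mm tall, nearly empty, about 100 g with most of the weight in its base: round body of diameter 44 mm up to 56 mm, sloping shoulder to 68 mm, then the cap, diameter 18 mm, from 68 to 106 mm. Origin at the centre of its underside, z up its axis. Five to seven of them stand on the tray; one that is absent reads None.
- bottle7: white antiseptic spray bottle with a slim light-grey cap, 106 mm tall, nearly empty, about 100 g with most of the weight in its base: round body of diameter 44 mm up to 56 mm, sloping shoulder to 68 mm, then the cap, diameter 18 mm, from 68 to 106 mm. Origin at the centre of its underside, z up its axis. Five to seven of them stand on the tray; one that is absent reads None.
- cream_jar: bystander: squat amber jar, diameter 52 mm, 55 mm tall, standing among the bottles on the tray; origin under its centre.
- sample_pot: bystander: squat lidded sample pot, diameter 48 mm, 60 mm tall, among the bottles on the tray; origin under its centre.
- stapler: bystander: black desk stapler, 145 mm long, lying between tray and box on the far side.
- pen_cup: bystander: grey pen cup, diameter 76 mm, 100 mm high with pens to 150 mm, to the right of the tray.

How it is judged:
By the outcome, as a careful person would: the job done as asked, in the order asked, and still so for the second after the job is handed in, with the robot touching nothing.
Of bottle1, bottle2, bottle3, bottle4, bottle5, bottle6, bottle7 only 5 to 7 are there at a start; the rules pass over those that are not, and their reading is None.
At some moment in a run one of bottle1, bottle2, bottle3, bottle4, bottle5, bottle6, bottle7 may be knocked a few centimetres aside while the robot is not near it.
It also fails if it takes over 210 s, if anything falls off the work surface, if the arm or the gripper's body presses on something with over 40 N, if the wrist force passes 120 N, or if a joint passes its speed limit or range.

### The arm

A 6-joint arm with a two-finger parallel gripper is mounted at the origin on the work surface. World frame = base frame: x ahead of the robot, y to its left, z up, the work surface at z = 0. Lengths are in m, angles in rad, forces in N, time in s.
With the tool pointing down it reaches from about 0.4 to 0.825 m from the base axis. Payload 7 kg.
Tool frame: the origin (TCP) lies on the centre line of the jaws, within the pads' length; the fingertips stand 8 mm ahead of it and the grasp point (between the pads) lies 11 mm behind it; z points along the fingers, x is the direction in which the jaws open and shut, and the axes are right-handed (so a half turn about z gives the same grasp; the last joint's range is limited). The gripper opens to 88 mm and grips with 3 to 60 N. Pads are 19 mm wide; open, the fingers measure 130 mm over their backs; the gripper's body (78 mm by 193 mm) begins 47 mm behind the grasp point.
Start: joints at [-0.909, 0.359, 0.012, 0, -1.224, -0.288], TCP at [0.246, -0.628, 0.235] pointing down, gripper open.
Joint ranges: [-3.07, 3.07], [-1.43, 2.12], [-1.02, 1.25], [-3.03, 1.67], [-3.05, -0], [-3.03, 3.03]. Speed limits (rad/s): [2.39, 2.39, 3.01, 3.14, 3.14, 3.14].

### API

Orientations are given as a rotation vector (axis times angle).
In Python, from bench import * gives the robot as it stands. The module is installed in compiled form; this text tells all that it offers.
- The arm moves only by the tool apply_moves, never from a script. Its argument "deltas" is one flat list of numbers, 7 for each row, row after row: the turn, a rotation vector about the tool's x, y, z in rad, then the shift along the tool's x, y, z in m, then the gripper command: -1 is shut, 1 is fully open, values between are in proportion. A call has 1 to 8 rows; each row is the pose to reach, as a shift and turn from the pose commanded when the call began, along the tool's axes at that moment; what a row does not reach only later rows make up. A row lasts 1/12 s, in which the tool goes at most 41.7 mm and 7.16 degrees, less where a joint would pass 70% of its speed; a pose out of reach is approached as far as the arm can. A call with a gripper value outside its range is refused whole. The fingers move at their own pace and stop on an object; "squeeze" is the grip in N (left out, the last holds). Time passes only in rows, so rows that repeat a pose let the fingers close. It gives the time, the measured TCP pose, the force and the opening at its end, in the units of the state.
- state(): the state, without advancing time (a new reading comes with each control period).
- capture(name): name is "scene" or "top" or "wrist"; returns the picture (400x640x3 uint8, red, green, blue); there is no depth.
- camera_info(name): a dict with "fx", "fy", "cx", "cy" (pixels), "distortion" ([k1, k2, p1, p2, k3] as OpenCV has them; the pictures are not rectified), "world_from_camera" (4x4, takes a point from camera to world coordinates); the wrist camera has in their place "tool_from_camera" (4x4, takes a point from camera to tool coordinates, whose origin is the TCP and whose axes are the tool frame's). Camera axes: x right, y up, looking along -z (the intrinsics and any distortion apply to the point x, -y, -z); pixel columns grow to the right and rows downward; lengths in m; the calibration is good to about 2 mm. A picture is of the moment at which its call begins: read the wrist's pose just before it. camera_info takes no time and is no camera call.
- sign_off(): hands the job in, once; it reports no verdict.
The state is a dict: "time": time; "qpos": joint angles; "qvel": joint speeds; "joint_efforts": joint torques, N m; "eef_pos": TCP position; "eef_rot": TCP orientation; "contact_force": force on the tool from outside, world axes, zero at the start; "wrist_torque": the same for the moment, N m; "opening": finger opening in m.
Only numpy, scipy, OpenCV 4.12 (cv2) and the standard library are available. Lean on these libraries where they do the work, as an engineer would, in place of code of your own. Each camera call takes 0.05 s, during which the arm holds its last target.

## Working session

There is one attempt and no reset: what is moved stays moved. The work goes in short steps, Python scripts to look and compute and a tool call to move; the robot and the scene stay as the last step left them, time stands still between calls to the robot, and variables do not carry over. Pictures are saved under pics/ and viewed, and the job is handed in when it is done.

Besides the shell and the picture viewer there is one more tool, called as name(argument=value, ...) on one line, values as JSON. apply_moves: Moves the arm, as the interface text tells. Its arguments: {"type":"object","properties":{"deltas":{"type":"array"},"squeeze":{"type":"number"}},"required":["deltas"]}

```bash
ls; mkdir -p pics
python3 - <<'E'
from bench import *
import cv2
print(state())
for n in ["scene","top","wrist"]:
    print(n,camera_info(n))
    cv2.imwrite(f"pics/{n}0.png",capture(n)[:,:,::-1])
E
```

```text
pics
{'time': 0.0, 'qpos': array([-9.08945109e-01,  3.59407339e-01,  1.10394565e-02, -3.32331629e-04,
       -1.22413654e+00, -2.88114623e-01]), 'qvel': array([-5.98187026e-04,  5.74607067e-04,  1.08840501e-03,  7.81056483e-05,
        1.66311538e-03,  5.10906697e-04]), 'joint_efforts': array([-7.79694947e-04, -5.82713628e+01,  2.93061000e+01,  6.99689358e+00,
        6.90556102e-03, -1.58776083e-04]), 'eef_pos': array([ 0.24623196, -0.62795235,  0.23360424]), 'eef_rot': array([-1.76934690e+00, -2.59410813e+00, -1.28628803e-03]), 'contact_force': array([ 0.94808269,  0.67437265, -0.14157353]), 'wrist_torque': array([0.04667038, 0.00780301, 0.00702186]), 'opening': 0.08812110702315028}
scene {'fx': 423.6254663807259, 'fy': 423.6254663807259, 'cx': 314.59605789674913, 'cy': 193.2390740270603, 'distortion': array([-0.09921937,  0.        ,  0.        ,  0.        ,  0.        ]), 'world_from_camera': array([[ 0.20337763, -0.62159696,  0.75647522,  1.37126028],
       [ 0.97905906,  0.13620984, -0.15129522, -0.23421131],
       [-0.00899472,  0.77140398,  0.63628217,  0.78205673],
      
[... 374 characters left out ...]
24, -0.0555297 ],
       [ 0.02338033,  0.15233488,  0.98805235,  1.03960955],
       [ 0.        ,  0.        ,  0.        ,  1.        ]])}
wrist {'fx': 296.11584679622536, 'fy': 296.11584679622536, 'cx': 320.025603899036, 'cy': 200.88568007952185, 'distortion': array([-0.01202684,  0.        ,  0.        ,  0.        ,  0.        ]), 'tool_from_camera': array([[ 9.99999440e-01, -3.79746642e-04,  9.87555133e-04,
         4.25275354e-05],
       [-7.61547332e-05, -9.56783933e-01, -2.90799759e-01,
        -7.90706507e-02],
       [ 1.05530712e-03,  2.90799521e-01, -9.56783426e-01,
        -1.51102659e-01],
       [ 0.00000000e+00,  0.00000000e+00,  0.00000000e+00,
         1.00000000e+00]])}
```

View pics/scene0.png

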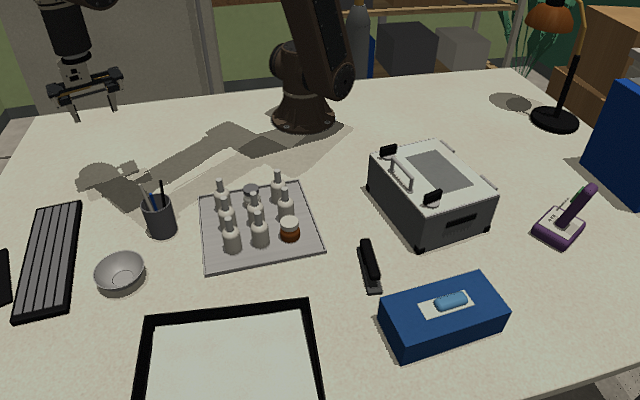

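View pics/top0.png

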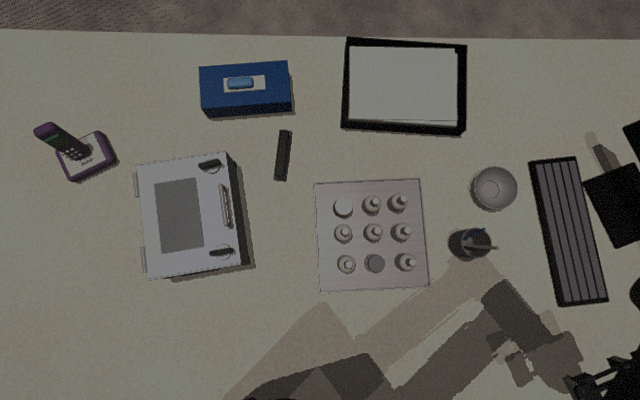

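View pics/wrist0.png

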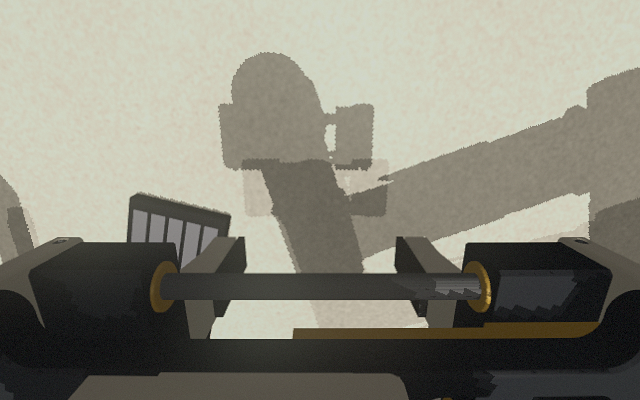

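Both overview images show seven bottles, the amber jar at (343,207) and the pot at (374,263) in the top view. The latches look locked, at (210,165) and (222,252). I'll zoom in for measuring.

```bash
cat > h.py <<'E'
import numpy as np, cv2
from scipy.spatial.transform import Rotation as R
import bench
def K(n):
    c=bench.camera_info(n); return c,np.array([[c['fx'],0,c['cx']],[0,c['fy'],c['cy']],[0,0,1.]])
def wfc(n):
    c=bench.camera_info(n)
    if n!='wrist': return c['world_from_camera']
    s=bench.state(); T=np.eye(4); T[:3,:3]=R.from_rotvec(s['eef_rot']).as_matrix(); T[:3,3]=s['eef_pos']
    return T@c['tool_from_camera']
def ray(n,uv,W=None):
    c,k=K(n); W=wfc(n) if W is None else W
    p=cv2.undistortPoints(np.array(uv,float).reshape(-1,1,2),k,c['distortion']).reshape(-1,2)
    d=np.c_[p[:,0],-p[:,1],-np.ones(len(p))]@W[:3,:3].T
    return W[:3,3],d
def onplane(n,uv,z,W=None):
    o,d=ray(n,uv,W); t=(z-o[2])/d[:,2]; return o+t[:,None]*d
def proj(n,P,W=None):
    c,k=K(n); W=wfc(n) if W is None else W
    q=(np.atleast_2d(P)-W[:3,3])@W[:3,:3]; q=q*[1,-1,-1]
    return cv2.projectPoints(q,np.zeros(3),np.zeros(3),k,c['distortion'])[0].reshape(-1,2)
def tri(n1,uv1,n2,uv2):
    o1,d1=ray(n1,uv1);o2,d2=ray(n2,uv2);d1=d1[0];d2=d2[0]
    A=np.c_[d1,-d2]; s=np.linalg.lstsq(A,o2-o1,rcond=None)[0]
    a=o1+s[0]*d1;b=o2+s[1]*d2; return (a+b)/2,np.linalg.norm(a-b)
def save(name,img): cv2.imwrite('pics/'+name,img[:,:,::-1])
E
python3 - <<'E'
import cv2
a=cv2.imread('pics/top0.png'); cv2.imwrite('pics/t_box.png',cv2.resize(a[140:290,120:260],None,fx=4,fy=4,interpolation=cv2.INTER_CUBIC))
cv2.imwrite('pics/t_tray.png',cv2.resize(a[170:300,305:435],None,fx=4.5,fy=4.5,interpolation=cv2.INTER_CUBIC))
a=cv2.imread('pics/scene0.png'); cv2.imwrite('pics/s_box.png',cv2.resize(a[130:260,355:505],None,fx=4.5,fy=4.5,interpolation=cv2.INTER_CUBIC))
E
```

```text
(no output)
```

View pics/t_box.png

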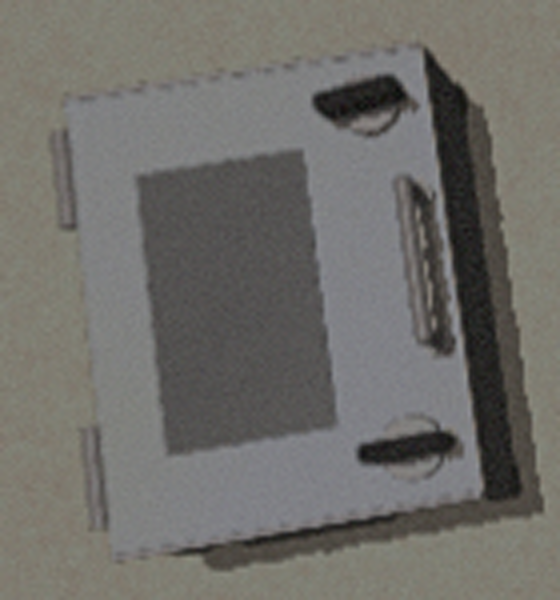

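View pics/t_tray.png

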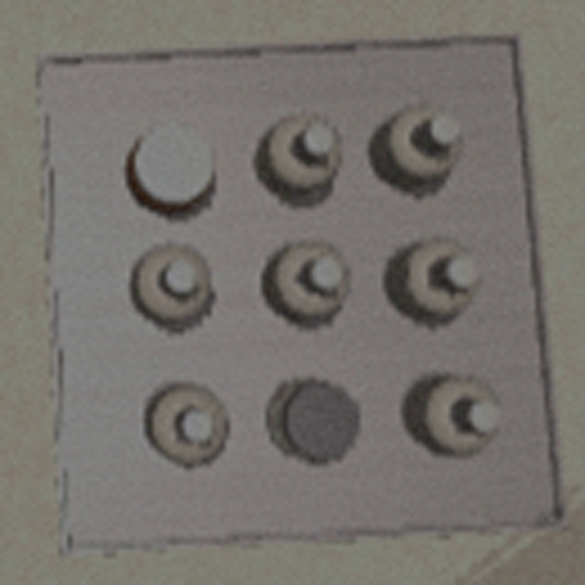

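View pics/s_box.png

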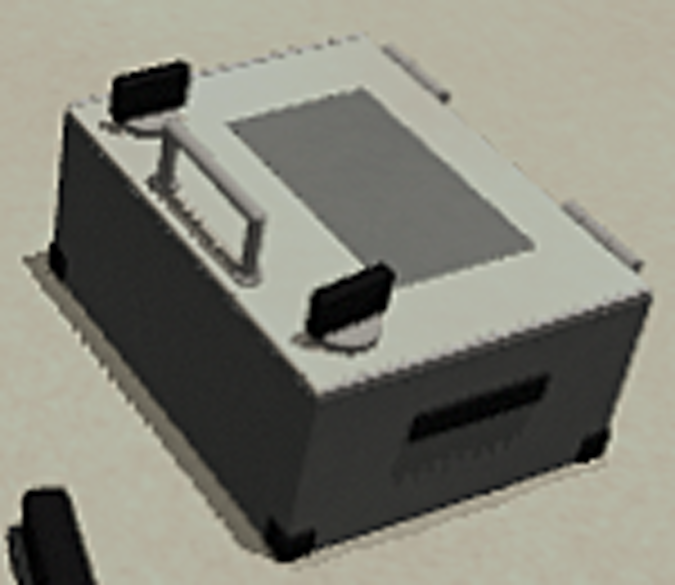

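```bash
cat > box.py <<'E'
from h import *
def un(x,f,o): return (np.array(x,float)+.5)/f-.5+np.array(o)
def kabsch(A,B):
    a=A.mean(0);b=B.mean(0);U,S,V=np.linalg.svd((A-a).T@(B-b));
    Rm=(V.T@np.diag([1,np.linalg.det(V.T@U.T)])@U.T); t=b-Rm@a
    return Rm,t
M=np.array([[.14,.113],[.14,-.105],[-.14,-.105],[-.14,.113]])
if __name__=='__main__':
    t=un([(67,98),(422,45),(483,498),(117,560)],4,(120,140))
    s=un([(650,297),(318,393),(70,105),(365,38)],4.5,(355,130))
    for n,p in (('top',t),('scene',s)):
        P=onplane(n,p,.128)[:,:2]; Rm,o=kabsch(M,P)
        print(n,'yaw',np.arctan2(Rm[1,0],Rm[0,0]),'o',o,'res mm',((P-(M@Rm.T+o))*1e3).round(1).tolist())
    # hinge height etc
    # bottles: top of caps in top view, z=.110
    c=un([(320,140),(443,132),(181,278),(328,275),(461,272),(195,426),(484,417)],4.5,(305,170))
    print(onplane('top',c,.110).round(4))
    print(onplane('top',un([(177,160),(322,418)],4.5,(305,170)),.06).round(4))
    tr=un([(40,62),(518,38),(562,520),(68,548)],4.5,(305,170)); print(onplane('top',tr,.012).round(4))
E
python3 box.py
```

```text
top yaw 0.17231486293223114 o [0.57293427 0.2274004 ] res mm [[-0.1, -1.2], [-1.5, 1.5], [0.0, 2.5], [1.6, -2.8]]
scene yaw 0.15763577497126433 o [0.57773693 0.22899804] res mm [[0.8, -2.9], [-1.7, 3.3], [0.1, 2.4], [0.7, -2.7]]
[[ 0.6091 -0.2236  0.11  ]
 [ 0.6141 -0.2919  0.11  ]
 [ 0.5325 -0.1462  0.11  ]
 [ 0.5347 -0.2266  0.11  ]
 [ 0.5369 -0.2994  0.11  ]
 [ 0.4533 -0.1532  0.11  ]
 [ 0.4589 -0.3093  0.11  ]]
[[ 0.6039 -0.1493  0.06  ]
 [ 0.457  -0.2307  0.06  ]]
[[ 0.6702 -0.0702  0.012 ]
 [ 0.688  -0.365   0.012 ]
 [ 0.3978 -0.3802  0.012 ]
 [ 0.3805 -0.0883  0.012 ]]
```

```bash
cat > mv.py <<'E'
from h import *
import json,sys
BO=np.array([0.5755,0.2282]); BY=0.165
def bw(x,y,o=None,yaw=None):
    o=BO if o is None else o; yaw=BY if yaw is None else yaw
    c,s=np.cos(yaw),np.sin(yaw); return o+np.array([c*x-s*y,s*x+c*y])
def down(yaw):  # tool x at world yaw, z down
    x=np.array([np.cos(yaw),np.sin(yaw),0]);z=np.array([0,0,-1.]);return R.from_matrix(np.c_[x,np.cross(z,x),z])
def delta(pos,rot,s=None):
    s=s or bench.state(); R0=R.from_rotvec(s['eef_rot'])
    return np.r_[(R0.inv()*rot).as_rotvec(),R0.inv().apply(np.asarray(pos)-s['eef_pos'])]
def show(*targets):
    s=bench.state()
    print('t',round(s['time'],2),'pos',s['eef_pos'].round(4),'open',round(s['opening'],4),'F',s['contact_force'].round(1),'q',s['qpos'].round(2))
    for p,y in targets: print(delta(p,down(y),s).round(4).tolist())
E
python3 - <<'E'
from mv import *
p=bw(0,-.02)
show(([.2462,-.628,.35],1.945),([*p,.35],np.pi+BY))
E
```

```text
t 0.15 pos [ 0.2463 -0.6281  0.2339] open 0.0877 F [0.  0.2 0.1] q [-0.91  0.36  0.01 -0.   -1.22 -0.29]
[-0.0001, -0.0012, -0.0005, 0.0003, -0.0001, -0.1161]
[0.0007, -0.0011, -1.3621, 0.6576, 0.6149, -0.1154]
```

apply_moves(deltas=[0,0,0,0,0,-0.04,-0.1,0,0,0,0,0,-0.08,-0.1,0,0,0,0,0,-0.116,-0.1,0,0,-0.12,0.03,0.028,-0.116,-0.1,0,0,-0.24,0.06,0.056,-0.116,-0.1,0,0,-0.36,0.09,0.084,-0.116,-0.1,0,0,-0.48,0.12,0.112,-0.116,-0.1,0,0,-0.6,0.15,0.14,-0.116,-0.1], squeeze=20)

```text
time: 0.82
eef_pos: [0.322, -0.4358, 0.3502]
eef_rot: [-0.916, -3.005, -0.0]
contact_force: [2.2, -0.2, 1.6]
opening: 0.042
```

Run:
```python
from mv import *
p=bw(0,-.02)
show(([*p,.35],np.pi+BY))
```

```text
t 0.82 pos [ 0.322  -0.4358  0.3502] open 0.042 F [ 2.2 -0.2  1.6] q [-0.57  0.08 -0.09 -0.   -1.4  -0.02]
[0.0003, -0.0002, -0.7567, 0.1463, 0.678, 0.0004]
```

apply_moves(deltas=[0,0,-0.76,0.146,0.678,0,-0.1,0,0,-0.76,0.146,0.678,0,-0.1,0,0,-0.76,0.146,0.678,0,-0.1,0,0,-0.76,0.146,0.678,0,-0.1,0,0,-0.76,0.146,0.678,0,-0.1,0,0,-0.76,0.146,0.678,0,-0.1,0,0,-0.76,0.146,0.678,0,-0.1,0,0,-0.76,0.146,0.678,0,-0.1])

```text
time: 1.48
eef_pos: [0.4472, -0.1266, 0.3508]
eef_rot: [-0.258, 3.13, 0.0]
contact_force: [0.8, -1.0, -0.8]
opening: 0.0398
```

Run:
```python
from mv import *
p=bw(0,-.02)
show(([*p,.35],np.pi+BY))
```

```text
t 1.48 pos [ 0.4472 -0.1266  0.3508] open 0.0398 F [ 0.8 -1.  -0.8] q [ 0.15 -0.06 -0.23 -0.   -1.4   0.02]
[0.0001, 0.0007, -0.0005, -0.1847, 0.309, 0.001]
```

apply_moves(deltas=[0,0,0,-0.185,0.309,0.001,-0.1,0,0,0,-0.185,0.309,0.001,-0.1,0,0,0,-0.185,0.309,0.001,-0.1,0,0,0,-0.185,0.309,0.001,-0.1,0,0,0,-0.185,0.309,0.001,-0.1,0,0,0,-0.185,0.309,0.001,-0.1,0,0,0,-0.185,0.309,0.001,-0.1,0,0,0,-0.185,0.309,0.001,-0.1])

```text
time: 2.15
eef_pos: [0.5699, 0.1834, 0.3496]
eef_rot: [0.256, -3.131, -0.0]
contact_force: [1.3, -0.3, 0.3]
opening: 0.0394
```

apply_moves(deltas=[0,0,0,0,0,0,-0.1,0,0,0,0,0,0,-0.1])

```text
time: 2.32
eef_pos: [0.5699, 0.1834, 0.3479]
eef_rot: [0.259, -3.128, 0.002]
contact_force: [-0.4, -0.2, -0.4]
opening: 0.0393
```

Run:
```python
from mv import *
p=bw(0,-.02)
W=wfc('wrist'); im=capture=bench.capture('wrist'); save('w1.png',im); np.save('w1.npy',W)
show(([*p,.35],np.pi+BY))
```

```text
t 2.37 pos [0.5696 0.1821 0.3486] open 0.0394 F [ 0.  -0.4  1. ] q [ 0.64  0.18  0.03 -0.   -1.42 -0.47]
[-0.0008, -0.0018, -0.0006, -0.0134, 0.0245, -0.0015]
```

View pics/w1.png

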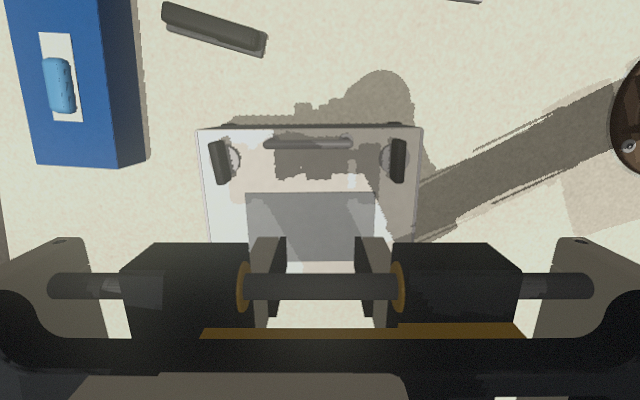

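Run:
```python
import cv2
a=cv2.imread('pics/w1.png'); cv2.imwrite('pics/w1c.png',cv2.resize(a[110:250,185:440],None,fx=3,fy=3,interpolation=cv2.INTER_CUBIC))
```

```text
(no output)
```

View pics/w1c.png

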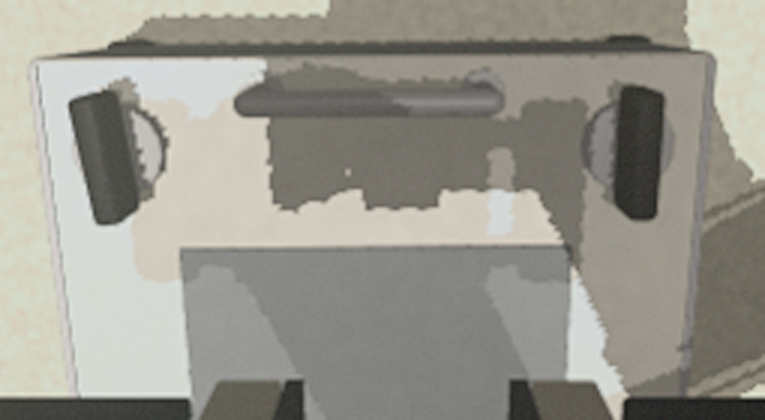

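Run:
```python
from box import *
W=np.load('w1.npy')
f=lambda p,z: onplane('wrist',un(p,3,(185,110)),z,W)[:,:2]
C=f([(33,62),(712,58)],.128); Mc=np.array([[.14,-.105],[-.14,-.105]])
Rm,o=kabsch(Mc,C); print('lid',np.arctan2(Rm[1,0],Rm[0,0]),o,np.linalg.norm(C[0]-C[1]))
Wg=f([(101,157),(642,152)],.160);Mw=np.array([[.105,-.068],[-.105,-.068]])
Rm,o=kabsch(Mw,Wg); print('wing',np.arctan2(Rm[1,0],Rm[0,0]),o,np.linalg.norm(Wg[0]-Wg[1]),Wg)
H=f([(236,102),(503,97)],.168);d=H[0]-H[1];print('handle',H.mean(0),np.linalg.norm(d),np.arctan2(d[1],d[0]))
P=f([(180,250),(570,247)],.128);d=P[0]-P[1];print('panel yaw',np.arctan2(d[1],d[0]))
from mv import bw
print(bw(0,-.09))
```

```text
lid 0.17088750289960458 [0.57418241 0.23206774] 0.27680941155851974
wing 0.174202464897395 [0.57443664 0.22863254] 0.2075547563697643 [[0.6884293  0.17964869]
 [0.48401587 0.14367473]]
handle [0.58998972 0.14042402] 0.09821646750734053 0.18351859143004484
panel yaw 0.17266175898089872
[0.59028271 0.13942235]
```

```bash
sed -i 's/^BO=.*/BO=np.array([0.5748,0.2288]); BY=0.171/' mv.py
python3 - <<'E'
from mv import *
p=bw(-.105,-.068); print(p)
show(([*p,.22],np.pi+BY),([*p,.147],np.pi+BY))
E
```

```text
[0.48290283 0.14392415]
t 2.37 pos [0.5696 0.1821 0.3486] open 0.0394 F [ 0.  -0.4  1. ] q [ 0.64  0.18  0.03 -0.   -1.42 -0.47]
[-0.0008, -0.0018, -0.0066, 0.0915, -0.0234, 0.1288]
[-0.0008, -0.0018, -0.0066, 0.0914, -0.0233, 0.2018]
```

apply_moves(deltas=[0,0,-0.006,0.0915,-0.0235,0.1,-0.1,0,0,-0.006,0.0915,-0.0235,0.1,-0.1,0,0,-0.006,0.0915,-0.0235,0.1,-0.1,0,0,-0.006,0.0915,-0.0235,0.135,-0.1,0,0,-0.006,0.0915,-0.0235,0.155,-0.1,0,0,-0.006,0.0915,-0.0235,0.155,-0.1])

```text
time: 2.87
eef_pos: [0.4796, 0.1403, 0.1908]
eef_rot: [0.262, -3.124, 0.004]
contact_force: [-1.0, -0.7, -0.4]
opening: 0.0395
```

Run:
```python
from mv import *
p=bw(-.105,-.068)
show(([*p,.147],np.pi+BY))
save('w2.png',bench.capture('wrist'))
```

```text
t 2.87 pos [0.4796 0.1403 0.1908] open 0.0395 F [-1.  -0.7 -0.4] q [ 0.68  0.11 -0.43 -0.   -1.04 -0.51]
[-0.0018, -0.0063, -0.0039, -0.0041, 0.0031, 0.0438]
```

View pics/w2.png

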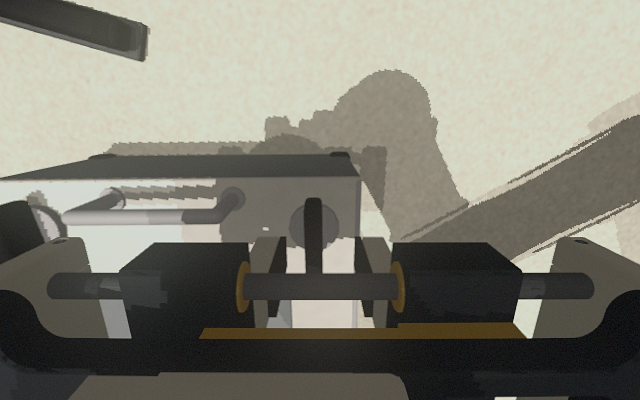

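The near wing is at column 313, between the fingers, which are centred near 320. Next I descend and grip.

apply_moves(deltas=[-0.001,-0.005,-0.004,-0.004,0.003,0.022,-0.1,-0.001,-0.005,-0.004,-0.004,0.003,0.043,-0.1,-0.001,-0.005,-0.004,-0.004,0.003,0.043,-0.1])

```text
time: 3.17
eef_pos: [0.4863, 0.1463, 0.1506]
eef_rot: [-0.27, 3.127, 0.001]
contact_force: [-0.9, -0.7, -0.1]
opening: 0.0394
```

Run:
```python
from mv import *
p=bw(-.105,-.068)
show(([*p,.147],np.pi+BY))
```

```text
t 3.17 pos [0.4863 0.1463 0.1506] open 0.0394 F [-0.9 -0.7 -0.1] q [ 0.68  0.16 -0.47  0.   -0.94 -0.51]
[0.0003, 0.003, 0.0009, 0.0038, -0.0017, 0.0036]
```

apply_moves(deltas=[0,0.002,0,0.003,-0.002,0.003,-0.1,0,0.002,0,0.003,-0.002,0.003,-0.1,0,0.002,0,0.003,-0.002,0.003,-0.1])

```text
time: 3.42
eef_pos: [0.485, 0.1447, 0.1504]
eef_rot: [-0.271, 3.125, 0.003]
contact_force: [0.7, -0.3, 0.2]
opening: 0.0393
```

Run:
```python
from mv import *
p=bw(-.105,-.068)
show(([*p,.147],np.pi+BY))
```

```text
t 3.42 pos [0.485  0.1447 0.1504] open 0.0393 F [ 0.7 -0.3  0.2] q [ 0.68  0.15 -0.48  0.   -0.94 -0.51]
[0.0018, 0.0053, 0.0019, 0.0022, -0.0004, 0.0034]
```

apply_moves(deltas=[0,0.004,0,0.002,0,0.003,-0.1,0,0.004,0,0.002,0,0.003,-1,0,0.004,0,0.002,0,0.003,-1,0,0.004,0,0.002,0,0.003,-1,0,0.004,0,0.002,0,0.003,-1], squeeze=35)

```text
time: 3.83
eef_pos: [0.4822, 0.1442, 0.1458]
eef_rot: [0.272, -3.129, -0.002]
contact_force: [0.3, 0.8, 0.4]
opening: 0.0183
```

Run:
```python
from mv import *
p=bw(-.105,-.068)
show(([*p,.147],np.pi+BY))
```

```text
t 3.83 pos [0.4822 0.1442 0.1458] open 0.0183 F [0.3 0.8 0.4] q [ 0.68  0.16 -0.48 -0.   -0.93 -0.51]
[0.001, -0.0008, 0.0021, -0.0006, -0.0004, -0.0012]
```

apply_moves(deltas=[0,0,0,0,0,0,-1,0,0,0,0,0,0,-1,0,0,0,0,0,0,-1,0,0,-0.12,0,0,0,-1,0,0,-0.24,0,0,0,-1,0,0,-0.36,0,0,0,-1,0,0,-0.48,0,0,0,-1,0,0,-0.6,0,0,0,-1])

```text
time: 4.5
eef_pos: [0.4838, 0.1447, 0.146]
eef_rot: [-1.192, 2.904, 0.002]
contact_force: [8.0, -0.1, -4.3]
opening: 0.0119
```

apply_moves(deltas=[0,0,-0.12,0,0,0,-1,0,0,-0.24,0,0,0,-1,0,0,-0.36,0,0,0,-1,0,0,-0.48,0,0,0,-1,0,0,-0.6,0,0,0,-1,0,0,-0.72,0,0,0,-1,0,0,-0.84,0,0,0,-1,0,0,-0.96,0,0,0,-1])

```text
time: 5.17
eef_pos: [0.4842, 0.1458, 0.146]
eef_rot: [-2.397, 2.024, 0.0]
contact_force: [8.3, 4.1, -7.0]
opening: 0.0121
```

Run:
```python
from mv import *
p=bw(-.105,-.068)
show(([*p,.147],np.pi+BY+1.57))
save('w3.png',bench.capture('wrist'));save('s3.png',cv2.resize(bench.capture('scene')[100:280,300:540],None,fx=3,fy=3))
print(bench.state()['wrist_torque'])
```

```text
t 5.17 pos [0.4842 0.1458 0.146 ] open 0.0121 F [ 8.3  4.1 -7. ] q [ 0.68  0.16 -0.48 -0.   -0.93  1.06]
[-0.0033, 0.0031, -0.0018, 0.0016, 0.0016, -0.001]
[ 1.23832844 -2.97551397  0.09595797]
```

View pics/s3.png

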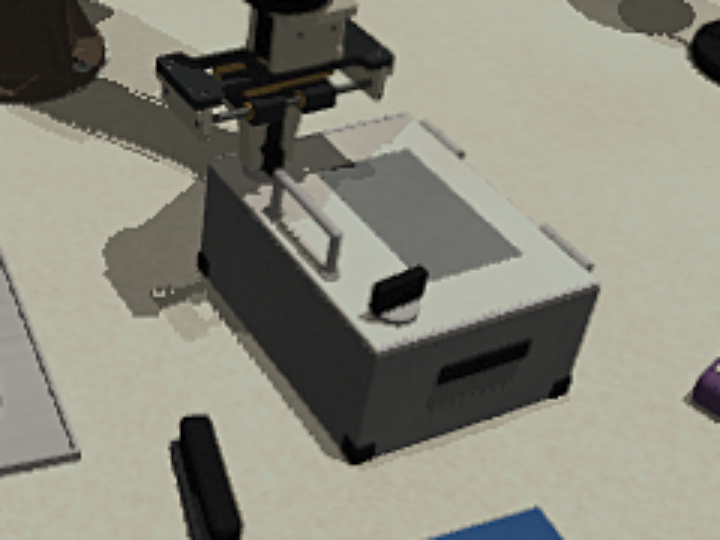

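apply_moves(deltas=[0,0,-0.07,0,0,0,-1,0,0,-0.07,0,0,0,-1,0,0,-0.03,0,0,0,-0.2,0,0,-0.01,0,0,0,-0.2,0,0,-0.01,0,0,0,-0.2,0,0,-0.01,0,0,0,-0.2,0,0,-0.01,0,0,-0.04,-0.1,0,0,-0.01,0,0,-0.07,-0.1])

```text
time: 5.93
eef_pos: [0.4814, 0.1433, 0.2161]
eef_rot: [2.403, -2.019, -0.003]
contact_force: [1.5, 1.1, 0.3]
opening: 0.0385
```

Run:
```python
from mv import *
p=bw(.105,-.068)
show(([*p,.22],np.pi+BY),([*p,.147],np.pi+BY))
save('w4.png',bench.capture('wrist'))
```

```text
t 5.93 pos [0.4814 0.1433 0.2161] open 0.0385 F [1.5 1.1 0.3] q [ 0.68  0.09 -0.39 -0.   -1.1   1.06]
[0.0023, -0.0037, 1.573, 0.0001, -0.2115, -0.0047]
[0.0023, -0.0037, 1.573, 0.0001, -0.2118, 0.0683]
```

View pics/w4.png

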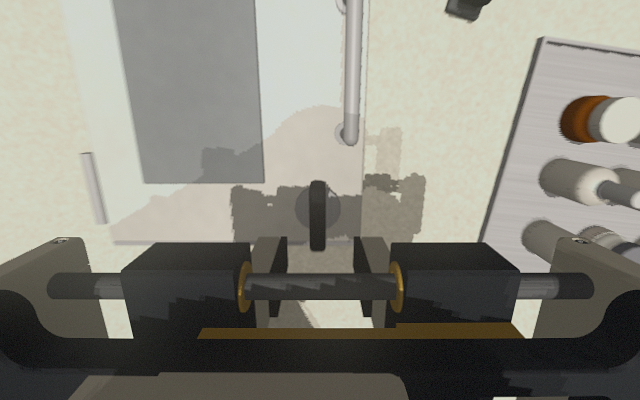

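The near wing now lies along the box's x (column 318, vertical), so it is unlocked. On to the far latch.

apply_moves(deltas=[0,0,0.12,0,-0.027,-0.005,-0.1,0,0,0.24,0,-0.053,-0.005,-0.1,0,0,0.36,0,-0.08,-0.005,-0.1,0,0,0.48,0,-0.106,-0.005,-0.1,0,0,0.6,0,-0.132,-0.005,-0.1,0,0,0.72,0,-0.159,-0.005,-0.1,0,0,0.84,0,-0.185,-0.005,-0.1,0,0,0.96,0,-0.2115,-0.005,-0.1])

```text
time: 6.65
eef_pos: [0.6915, 0.1803, 0.22]
eef_rot: [1.191, -2.906, -0.002]
contact_force: [0.5, 0.1, 0.0]
opening: 0.0394
```

apply_moves(deltas=[0,0,0.12,0,0,0,-0.1,0,0,0.24,0,0,0,-0.1,0,0,0.36,0,0,0,-0.1,0,0,0.48,0,0,0,-0.1,0,0,0.61,0,0,0,-0.1,0,0,0.61,0,0,0,-0.1,0,0,0.61,0,0,0,-0.1])

```text
time: 7.23
eef_pos: [0.6904, 0.1802, 0.2201]
eef_rot: [0.277, -3.128, -0.001]
contact_force: [0.3, 0.7, -0.4]
opening: 0.0395
```

Run:
```python
from mv import *
p=bw(.105,-.068)
show(([*p,.147],np.pi+BY))
save('w5.png',bench.capture('wrist'))
```

```text
t 7.23 pos [0.6904 0.1802 0.2201] open 0.0395 F [ 0.3  0.7 -0.4] q [ 0.53  0.43  0.09 -0.   -1.23 -0.35]
[0.0009, -0.0015, 0.0059, 0.0005, -0.0005, 0.0731]
```

View pics/w5.png

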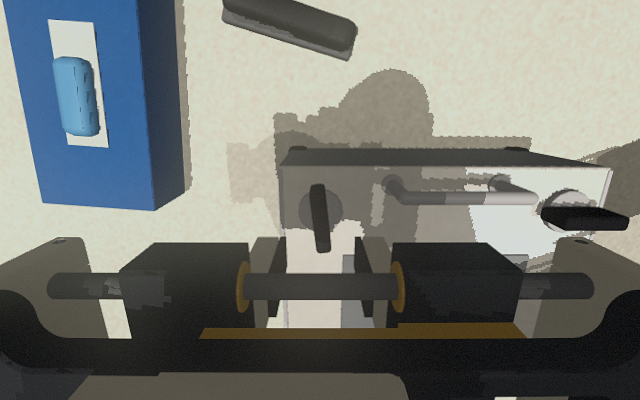

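apply_moves(deltas=[0,0,0.006,0.0005,-0.0005,0.036,-0.1,0,0,0.006,0.0005,-0.0005,0.073,-0.1,0,0,0.006,0.0005,-0.0005,0.073,-0.1,0,0,0.006,0.0005,-0.0005,0.073,-1,0,0,0.006,0.0005,-0.0005,0.073,-1,0,0,0.006,0.0005,-0.0005,0.073,-1,0,0,0.006,0.0005,-0.0005,0.073,-1,0,0,0.006,0.0005,-0.0005,0.073,-1])

```text
time: 7.95
eef_pos: [0.6904, 0.1799, 0.1482]
eef_rot: [-0.263, 3.13, 0.002]
contact_force: [-3.7, 2.0, 0.2]
opening: 0.0119
```

apply_moves(deltas=[0,0,0,0,0,0,-1,0,0,0,0,0,0,-1,0,0,-0.12,0,0,0,-1,0,0,-0.24,0,0,0,-1,0,0,-0.36,0,0,0,-1,0,0,-0.48,0,0,0,-1,0,0,-0.6,0,0,0,-1,0,0,-0.72,0,0,0,-1])

```text
time: 8.62
eef_pos: [0.6915, 0.1806, 0.1481]
eef_rot: [-1.356, 2.831, 0.002]
contact_force: [5.5, 4.0, -0.9]
opening: 0.0114
```

apply_moves(deltas=[0,0,-0.12,0,0,0,-1,0,0,-0.24,0,0,0,-1,0,0,-0.36,0,0,0,-1,0,0,-0.48,0,0,0,-1,0,0,-0.6,0,0,0,-1,0,0,-0.72,0,0,0,-1,0,0,-0.84,0,0,0,-1,0,0,-0.89,0,0,0,-1])

```text
time: 9.28
eef_pos: [0.6919, 0.1823, 0.148]
eef_rot: [-2.441, 1.969, 0.001]
contact_force: [4.7, 8.0, -2.5]
opening: 0.0121
```

Run:
```python
from mv import *
p=bw(.105,-.068)
show(([*p,.147],np.pi+BY+1.57))
```

```text
t 9.28 pos [0.6919 0.1823 0.148 ] open 0.0121 F [ 4.7  8.  -2.5] q [ 0.53  0.48 -0.   -0.   -1.08  1.26]
[-0.0041, 0.004, 0.043, 0.0021, 0.0026, 0.001]
```

apply_moves(deltas=[0,0,0.04,0,0,0,-0.2,0,0,0.04,0,0,0,-0.2,0,0,0.04,0,0,0,-0.2,0,0,0.04,0,0,0,-0.2,0,0,0.04,0,0,-0.04,-0.2,0,0,0.04,0,0,-0.07,-0.2,0,0,0.04,0,0,-0.07,-0.2])

```text
time: 9.87
eef_pos: [0.6932, 0.18, 0.2251]
eef_rot: [-2.393, 2.023, -0.007]
contact_force: [1.0, 0.7, 2.7]
opening: 0.0349
```

```bash
sed -i 's/^BO=.*/BO=np.array([0.5756,0.2298]); BY=0.171/' mv.py
python3 - <<'E'
from mv import *
p=bw(0,-.09); print(p)
show(([*p,.215],np.pi+BY+1.571))
save('w6.png',bench.capture('wrist'))
E
```

```text
[0.59091511 0.14111264]
t 9.87 pos [0.6932 0.18   0.2251] open 0.0349 F [1.  0.7 2.7] q [ 0.53  0.43  0.09  0.   -1.23  1.21]
[-0.0089, 0.0018, -0.0037, 0.0213, 0.1074, 0.0091]
```

View pics/w6.png

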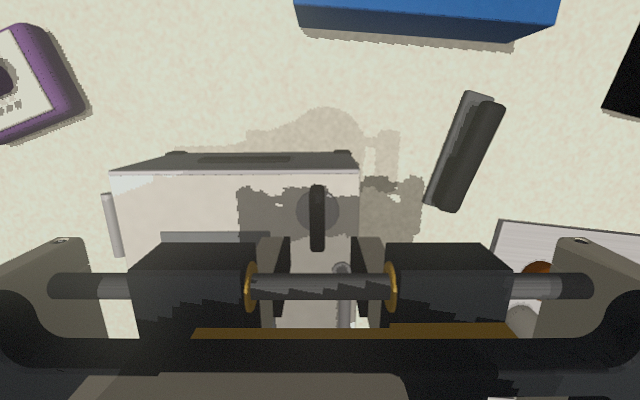

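Far wing at (318,217) is vertical too, so both latches are unlocked. On to the handle.

apply_moves(deltas=[0,0,0,0.01,0.04,0,-0.3,0,0,0,0.02,0.08,0,-0.3,0,0,0,0.021,0.107,0,-0.3,0,0,0,0.021,0.107,0,-0.3,0,0,0,0.021,0.107,0,-0.3])

```text
time: 10.33
eef_pos: [0.5869, 0.1407, 0.2181]
eef_rot: [-2.399, 2.028, 0.002]
contact_force: [0.7, -0.7, 0.4]
opening: 0.0306
```

Run:
```python
from mv import *
p=bw(0,-.09)
show(([*p,.162],np.pi+BY+1.571))
save('w7.png',bench.capture('wrist'))
```

```text
t 10.33 pos [0.5869 0.1407 0.2181] open 0.0306 F [ 0.7 -0.7  0.4] q [ 0.56  0.25 -0.18 -0.   -1.14  1.18]
[0.0006, 0.0012, -0.0043, 0.0003, -0.0041, 0.0561]
```

View pics/w7.png

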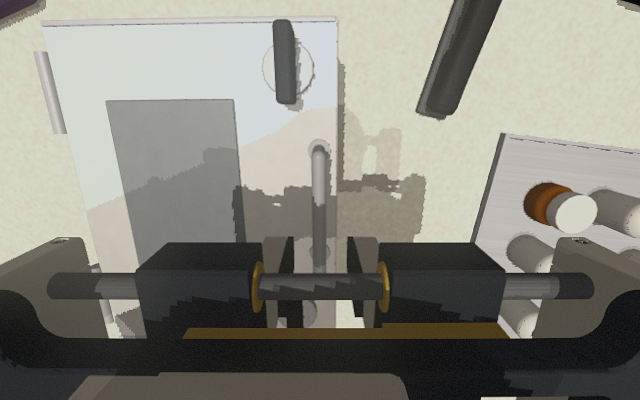

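apply_moves(deltas=[0,0,0,0,-0.004,0.028,-0.3,0,0,0,0,-0.004,0.056,-0.3,0,0,0,0,-0.004,0.056,-0.3,0,0,0,0,-0.004,0.056,-1,0,0,0,0,-0.004,0.056,-1,0,0,0,0,-0.004,0.056,-1,0,0,0,0,-0.004,0.056,-1,0,0,0,0,-0.004,0.056,-1], squeeze=25)

```text
time: 11.05
eef_pos: [0.593, 0.1427, 0.1629]
eef_rot: [-2.396, 2.027, 0.001]
contact_force: [0.7, 2.4, 0.8]
opening: 0.0089
```

```bash
cat > lid.py <<'E'
from mv import *
def hpos(phi):
    y=.110-.2*np.cos(phi)+.043*np.sin(phi); z=.125+.2*np.sin(phi)+.043*np.cos(phi); return y,z
if __name__=='__main__':
    s=bench.state(); R0=R.from_rotvec(s['eef_rot'])
    show(); print(s['eef_rot'])
    y0,z0=hpos(0)
    for phi in [.02,.1,.2,.3,.4,.5,.6,.7,.8,.9,1.,1.1,1.2,1.3,1.4,1.5,1.6,1.7,1.8,1.9,1.93]:
        y,z=hpos(phi); d=np.r_[bw(0,y)-bw(0,y0),z-z0]; print(phi,R0.inv().apply(d).round(4), (y-y0,z-z0))
E
python3 lid.py
```

```text
t 11.05 pos [0.593  0.1427 0.1629] open 0.0089 F [0.7 2.4 0.8] q [ 0.56  0.31 -0.24 -0.   -1.03  1.18]
[-2.39642300e+00  2.02728949e+00  6.69053849e-04]
0.02 [-0.0009 -0.     -0.004 ] (np.float64(0.0008999413344977641), np.float64(0.0039911336253294905))
0.1 [-0.0053 -0.     -0.0197] (np.float64(0.00529200386020845), np.float64(0.019751862436320766))
0.2 [-0.0126 -0.     -0.0389] (np.float64(0.012529465655939306), np.float64(0.03887672900618566))
0.3 [-0.0218 -0.     -0.0571] (np.float64(0.021640071061316393), np.float64(0.05718351036466898))
0.4 [-0.0327  0.     -0.0744] (np.float64(0.03253278991869494), np.float64(0.0744892912038542))
0.5 [-0.0453  0.     -0.0905] (np.float64(0.04509878578190618), np.float64(0.09062115788212666))
0.6 [-5.940e-02  1.000e-04 -1.053e-01] (np.float64(0.059212503374050846), np.float64(0.10541792612012324))
0.7 [-7.500e-02  1.000e-04 -1.186e-01] (np.float64(0.07473292309432303), np.float64(0.1187317515007712))
0.8 [-0.0918  0.0002 -0.1302] (np.float64(0.0915049700392464), np.float64(0.13042960668183273))
0.9 [-0.1096  0.0002 -0.1402] (np.float64(0.109361
[... 406 characters left out ...]
t64(0.16121408671429593))
1.4 [-0.2087  0.0007 -0.161 ] (np.float64(0.20838090980945556), np.float64(0.16139853314240243))
1.5 [-0.2291  0.0007 -0.1591] (np.float64(0.22874484409043377), np.float64(0.15954069699252216))
1.6 [-0.2491  0.0008 -0.1551] (np.float64(0.2488215693910425), np.float64(0.15565914114934565))
1.7 [-0.2687  0.0009 -0.1492] (np.float64(0.2684104857085611), np.float64(0.1497926488357862))
1.8 [-0.2876  0.001  -0.1414] (np.float64(0.28731586706637985), np.float64(0.14199983610383632))
1.9 [-0.3056  0.0011 -0.1317] (np.float64(0.3053488171432595), np.float64(0.13235856616235225))
1.93 [-0.3108  0.0012 -0.1285] (np.float64(0.3105613816377931), np.float64(0.12911967025979992))
```

apply_moves(deltas=[0,0,0,-0.0025,0,-0.01,-1,0,0,0,-0.005,0,-0.02,-1,0,0,0,-0.0125,0,-0.039,-1,0,0,0,-0.022,0,-0.057,-1,0,0,0,-0.0325,0,-0.0745,-1,0,0,0,-0.045,0,-0.0905,-1,0,0,0,-0.0595,0,-0.1055,-1,0,0,0,-0.075,0,-0.1185,-1])

```text
time: 11.72
eef_pos: [0.5803, 0.214, 0.2825]
eef_rot: [2.396, -2.03, 0.003]
contact_force: [4.2, -8.0, 0.5]
opening: 0.0093
```

Run:
```python
from mv import *
show()
save('s8.png',cv2.resize(bench.capture('scene')[60:280,300:540],None,fx=2.5,fy=2.5))
```

```text
t 11.72 pos [0.5803 0.214  0.2825] open 0.0093 F [ 4.2 -8.   0.5] q [ 0.67  0.24 -0.05  0.   -1.29  1.07]
```

View pics/s8.png

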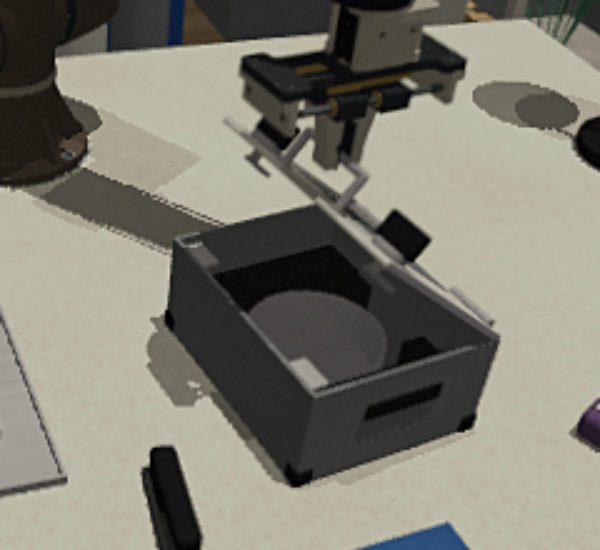

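apply_moves(deltas=[0,0,0,-0.017,0,-0.0115,-1,0,0,0,-0.0345,0,-0.0215,-1,0,0,0,-0.0535,0,-0.03,-1,0,0,0,-0.073,0,-0.036,-1,0,0,0,-0.093,0,-0.04,-1,0,0,0,-0.113,0,-0.0425,-1,0,0,0,-0.1335,0,-0.0425,-1,0,0,0,-0.154,0,-0.0405,-1])

```text
time: 12.43
eef_pos: [0.554, 0.3669, 0.324]
eef_rot: [-2.397, 2.029, -0.001]
contact_force: [-3.4, -4.6, 6.2]
opening: 0.0091
```

apply_moves(deltas=[0,0,0,-0.02,0,0.004,-1,0,0,0,-0.0395,0,0.01,-1,0,0,0,-0.0585,0,0.0175,-1,0,0,0,-0.0765,0,0.0275,-1,0,0,0,-0.0815,0,0.0305,-1,0,0,0,-0.0815,0,0.0305,-1])

```text
time: 12.93
eef_pos: [0.5411, 0.4438, 0.293]
eef_rot: [2.394, -2.026, 0.007]
contact_force: [-2.6, -15.5, 12.0]
opening: 0.0089
```

Run:
```python
from mv import *
from lid import hpos
s=bench.state();show()
d=s['eef_pos']-np.array([.593,.1427,.1629]); print('meas d box y',np.hypot(*d[:2]),d[2])
save('s9.png',cv2.resize(bench.capture('scene')[40:280,300:560],None,fx=2.5,fy=2.5))
```

```text
t 12.93 pos [0.5411 0.4438 0.293 ] open 0.0089 F [ -2.6 -15.5  12. ] q [ 0.97  0.38  0.17  0.   -1.37  0.77]
meas d box y 0.3055684246024936 0.13010868190350294
```

View pics/s9.png

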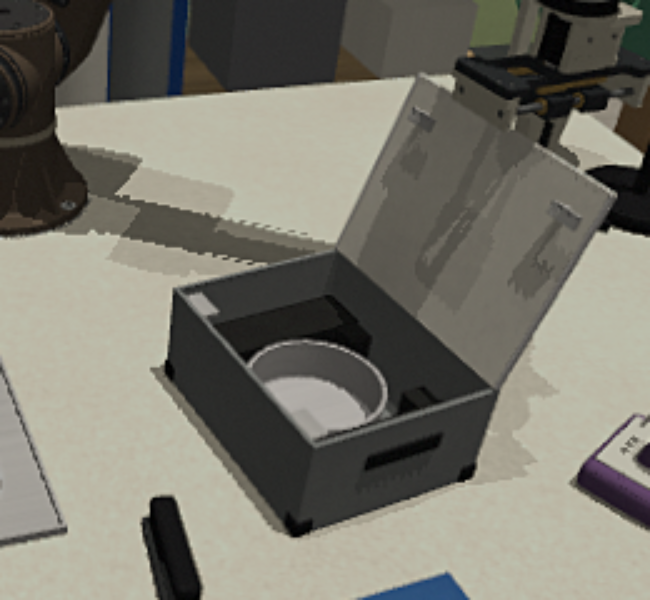

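apply_moves(deltas=[0,0,0,0.003,0,-0.001,-1,0,0,0,0.004,0,-0.002,-0.55,0,0,0,0.004,0,-0.002,-0.55,0,0,0,0.004,0,-0.002,-0.55,0,0,0,0.002,0,-0.02,-0.55,0,0,0,0,0,-0.06,-0.55,0,0,0,0,0,-0.1,-0.55,0,0,0,0,0,-0.14,-0.55])

```text
time: 13.65
eef_pos: [0.5407, 0.448, 0.4315]
eef_rot: [2.398, -2.028, -0.002]
contact_force: [0.6, 1.9, 0.8]
opening: 0.0197
```

Run:
```python
from mv import *
show(([*bw(0,0),.42],np.pi+BY))
save('s10.png',cv2.resize(bench.capture('scene')[40:280,300:560],None,fx=2.5,fy=2.5))
save('t10.png',bench.capture('top'))
```

```text
t 13.65 pos [0.5407 0.448  0.4315] open 0.0197 F [0.6 1.9 0.8] q [ 0.97  0.36  0.45 -0.   -1.66  0.77]
[0.0014, -0.0011, 1.5663, 0.221, 0.0017, 0.0115]
```

View pics/s10.png

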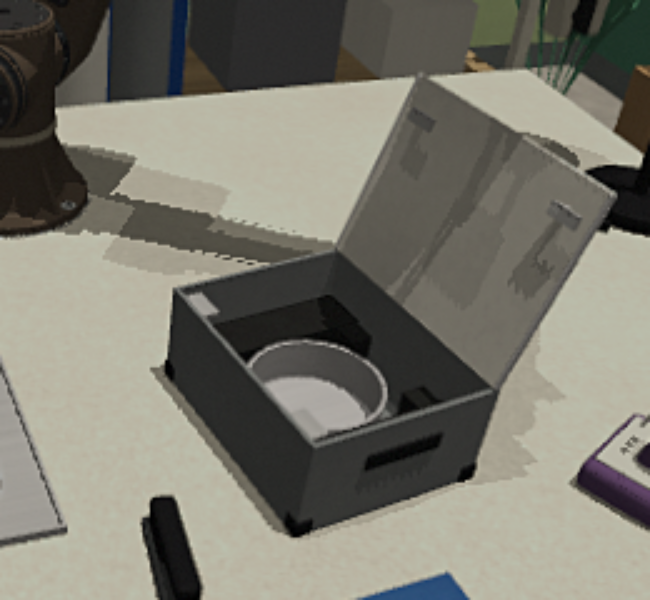

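View pics/t10.png

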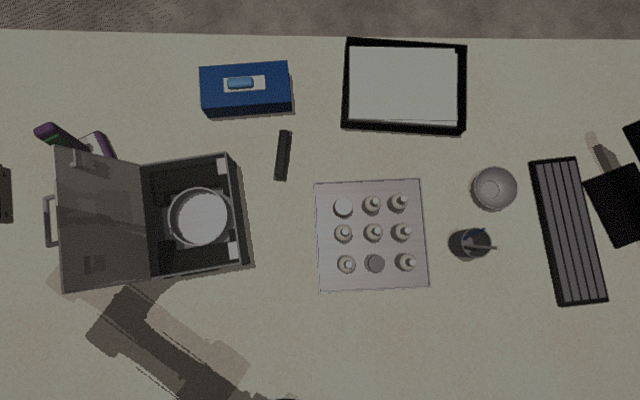

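apply_moves(deltas=[0,0,0.12,0.022,0,0,-0.4,0,0,0.24,0.044,0,0,-0.4,0,0,0.36,0.066,0,0,-0.4,0,0,0.48,0.088,0,0,-0.4,0,0,0.6,0.11,0,0,-0.4,0,0,0.72,0.132,0,0,-0.4,0,0,0.84,0.15,0,0,-0.4,0,0,0.96,0.17,0,0.01,-0.4])

```text
time: 14.42
eef_pos: [0.5698, 0.2798, 0.4218]
eef_rot: [-1.181, 2.909, 0.003]
contact_force: [-0.2, -0.1, 0.5]
opening: 0.0261
```

apply_moves(deltas=[0,0,0.12,0,0,0,-0.4,0,0,0.24,0,0,0,-0.4,0,0,0.36,0,0,0,-0.4,0,0,0.48,0,0,0,-0.4,0,0,0.606,0,0,0,-0.4,0,0,0.606,0,0,0,-0.4,0,0,0.606,0,0,0,-0.4])

```text
time: 15.0
eef_pos: [0.5691, 0.2806, 0.4199]
eef_rot: [0.274, -3.128, -0.001]
contact_force: [-0.0, -0.3, -0.4]
opening: 0.0265
```

Run:
```python
from mv import *
show(([*bw(0,0),.42],np.pi+BY))
W=wfc('wrist');np.save('w11.npy',W);im=bench.capture('wrist');save('w11.png',im)
save('w11c.png',cv2.resize(im[60:260,170:470],None,fx=2.6,fy=2.6,interpolation=cv2.INTER_CUBIC))
```

```text
t 15.0 pos [0.5691 0.2806 0.4199] open 0.0265 F [-0.  -0.3 -0.4] q [ 0.76  0.24  0.25 -0.   -1.59 -0.59]
[0.001, -0.0011, 0.004, 0.0024, -0.0511, -0.0001]
```

View pics/w11.png

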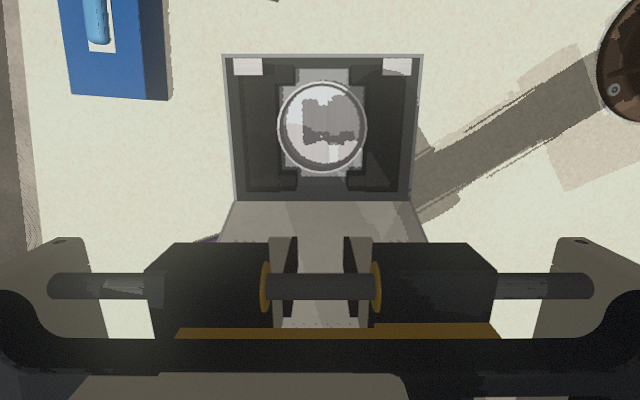

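View pics/w11c.png

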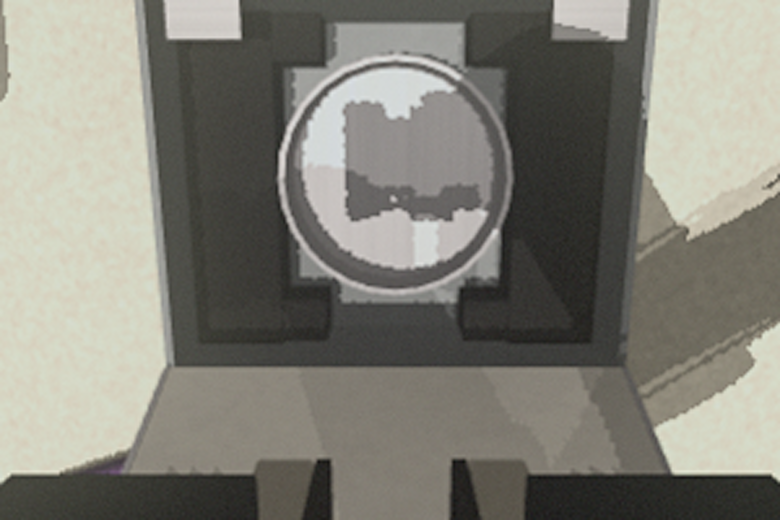

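Run:
```python
from box import *
from mv import BO
W=np.load('w11.npy')
f=lambda p,z: onplane('wrist',un(p,2.6,(170,60)),z,W)[:,:2]
a=f([(278,173),(513,173),(395.5,54),(395.5,293)],.06);print('rim',a[:2].mean(0),a[2:].mean(0),np.linalg.norm(a[0]-a[1]),np.linalg.norm(a[2]-a[3]))
b=f([(303,168),(492,168),(397,68),(397,268)],.010);print('floor',b[:2].mean(0),b[2:].mean(0),np.linalg.norm(b[0]-b[1]),np.linalg.norm(b[2]-b[3]))
# box rim corners front at z .122
c=f([(134,-6),(660,-6)],.122)
# top cam rim
im=cv2.imread('pics/t10.png');cv2.imwrite('pics/t10c.png',cv2.resize(im[175:260,155:245],None,fx=6,fy=6,interpolation=cv2.INTER_CUBIC))
```

```text
rim [0.57496855 0.22632383] [0.57436175 0.22981578] 0.15155283928901267 0.15018198691263965
floor [0.57340823 0.22502155] [0.57333359 0.22751049] 0.13356318882273344 0.13734768344968093
```

View pics/t10c.png

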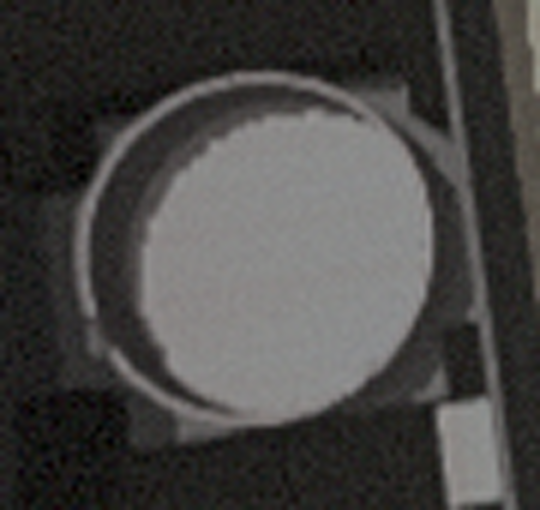

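Run:
```python
from box import *
print(onplane('top',un([(255,247.5),(77,247),(255,70),(255,425)],6,(155,175)),.06).round(4))
```

```text
[[0.5733 0.2292 0.06  ]
 [0.573  0.3043 0.06  ]
 [0.6505 0.2332 0.06  ]
 [0.4979 0.2251 0.06  ]]
```

```bash
sed -i 's/^BO=.*/BO=np.array([0.5747,0.2297]); BY=0.171/' mv.py
python3 - <<'E'
from mv import *
show(([.54,-.17,.35],np.pi+BY))
E
```

```text
t 15.05 pos [0.5691 0.2806 0.42  ] open 0.0265 F [ 0.1  0.8 -0.4] q [ 0.76  0.24  0.25 -0.   -1.59 -0.59]
[0.001, -0.0011, 0.0046, 0.1073, -0.4386, 0.0696]
```

apply_moves(deltas=[0,0,0.004,0.054,-0.22,0.035,-0.2,0,0,0.004,0.054,-0.22,0.035,-0.2,0,0,0.004,0.054,-0.22,0.035,-0.2,0,0,0.004,0.054,-0.22,0.035,-0.2,0,0,0.004,0.054,-0.22,0.035,-0.2,0,0,0.004,0.107,-0.439,0.07,-0.2,0,0,0.004,0.107,-0.439,0.07,-0.2,0,0,0.004,0.107,-0.439,0.07,-0.2])

```text
time: 15.72
eef_pos: [0.5459, -0.05, 0.369]
eef_rot: [0.269, -3.13, -0.002]
contact_force: [1.6, -0.6, -0.0]
opening: 0.035
```

Run:
```python
from mv import *
show(([.54,-.17,.35],np.pi+BY))
```

```text
t 15.72 pos [ 0.5459 -0.05    0.369 ] open 0.035 F [ 1.6 -0.6 -0. ] q [ 0.27  0.09 -0.04 -0.   -1.44 -0.09]
[0.001, -0.0001, 0.0006, 0.0263, -0.1173, 0.0189]
```

apply_moves(deltas=[0,0,0,0.026,-0.117,0.019,-0.2,0,0,0,0.026,-0.117,0.019,-0.2,0,0,0,0.026,-0.117,0.019,-0.2,0,0,0,0.026,-0.117,0.019,-0.2,0,0,0,0.026,-0.117,0.019,-0.2,0,0,0,0.026,-0.117,0.019,-0.2])

```text
time: 16.22
eef_pos: [0.5402, -0.1681, 0.3498]
eef_rot: [0.264, -3.129, -0.002]
contact_force: [-0.7, 0.2, -0.0]
opening: 0.0351
```

Run:
```python
from mv import *
show(([.54,-.17,.35],np.pi+BY))
W=wfc('wrist');np.save('w12.npy',W);im=bench.capture('wrist');save('w12.png',im);np.save('w12i.npy',im)
```

```text
t 16.22 pos [ 0.5402 -0.1681  0.3498] open 0.0351 F [-0.7  0.2 -0. ] q [ 0.04  0.13 -0.04 -0.   -1.41  0.12]
[0.0011, -0.001, -0.0028, 0.0006, -0.0018, -0.0002]
```

View pics/w12.png

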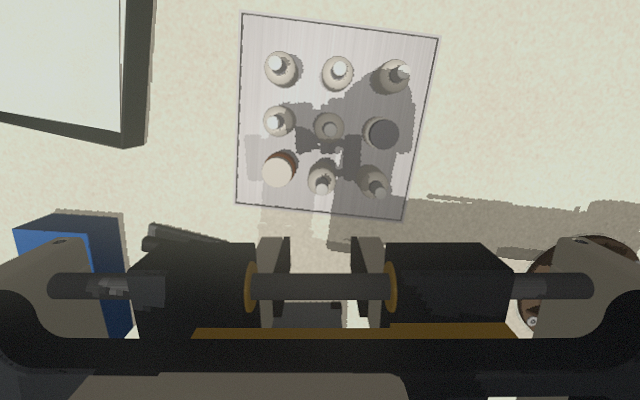

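Run:
```python
import cv2
a=cv2.imread('pics/w12.png'); cv2.imwrite('pics/w12c.png',cv2.resize(a[40:210,250:420],None,fx=3.5,fy=3.5,interpolation=cv2.INTER_CUBIC))
```

```text
(no output)
```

View pics/w12c.png

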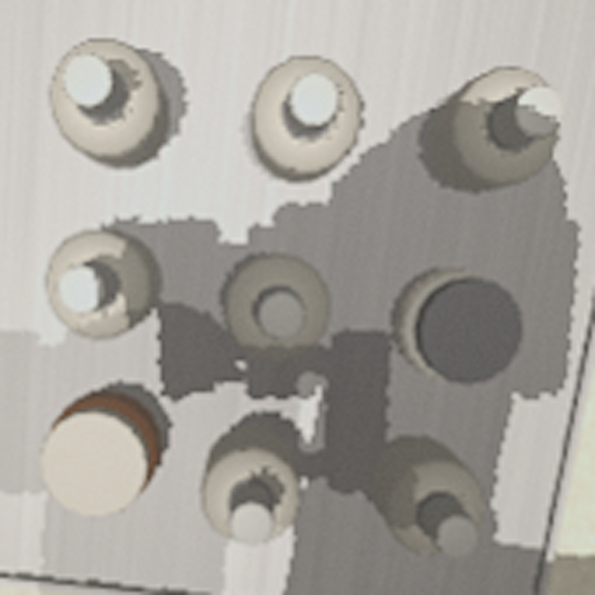

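```bash
cat > caps.py <<'E'
from box import *
W=np.load('w12.npy')
p=un([(91,80),(313,102),(540,110),(82,288),(282,313),(252,521),(459,534)],3.5,(250,40))
a=onplane('wrist',p,.110,W)[:,:2]
t=onplane('top',un([(443,132),(461,272),(484,417),(320,140),(328,275),(181,278),(195,426)],4.5,(305,170)),.110)[:,:2]
for n,x,y in zip('ABCDEFG',a,t): print(n,x.round(4),y.round(4),((x-y)*1e3).round(1))
j=onplane('wrist',un([(94,465),(469,330)],3.5,(250,40)),.06,W)[:,:2]; print(j.round(4))
E
python3 caps.py
```

```text
A [ 0.6154 -0.2926] [ 0.6141 -0.2919] [ 1.3 -0.6]
B [ 0.5384 -0.2985] [ 0.5369 -0.2994] [1.5 1. ]
C [ 0.4599 -0.3094] [ 0.4589 -0.3093] [ 0.9 -0. ]
D [ 0.6099 -0.2228] [ 0.6091 -0.2236] [0.8 0.8]
E [ 0.5364 -0.2262] [ 0.5347 -0.2266] [1.6 0.3]
F [ 0.5339 -0.1467] [ 0.5325 -0.1462] [ 1.4 -0.4]
G [ 0.4532 -0.155 ] [ 0.4533 -0.1532] [-0.1 -1.8]
[[ 0.6029 -0.1471]
 [ 0.4562 -0.23  ]]
```

```bash
sed -i 's/^BO=.*/BO=np.array([0.5746,0.2298]); BY=0.171/' mv.py
cat >> mv.py <<'E'
C=dict(A=(.6154,-.2926),B=(.5384,-.2985),C=(.4599,-.3094),D=(.6099,-.2228),E=(.5364,-.2262),F=(.5339,-.1467),G=(.4532,-.155))
def slot(d): return bw(.047*np.cos(np.radians(d)),.047*np.sin(np.radians(d))) if d is not None else bw(0,0)
Y=np.pi+BY
def to(p,z): show(([*p,z],Y))
E
python3 - <<'E'
from mv import *
show(([*C['F'],.16],Y))
E
```

```text
t 16.27 pos [ 0.5404 -0.1675  0.35  ] open 0.0351 F [-0.3  0.7 -0.2] q [ 0.04  0.13 -0.04 -0.   -1.41  0.12]
[0.001, -0.0006, -0.002, 0.0028, 0.0214, 0.19]
```

apply_moves(deltas=[0,0,-0.002,0.003,0.021,0.04,-0.27,0,0,-0.002,0.003,0.021,0.08,-0.27,0,0,-0.002,0.003,0.021,0.12,-0.27,0,0,-0.002,0.003,0.021,0.16,-0.27,0,0,-0.002,0.003,0.021,0.19,-0.27,0,0,-0.002,0.003,0.021,0.19,-0.27,0,0,-0.002,0.003,0.021,0.19,-0.27,0,0,-0.002,0.003,0.021,0.19,-0.27])

```text
time: 16.93
eef_pos: [0.5353, -0.1469, 0.1622]
eef_rot: [-0.269, 3.128, 0.0]
contact_force: [0.1, -0.2, 0.5]
opening: 0.0322
```

Run:
```python
from mv import *
to(C['F'],.085)
save('w13.png',bench.capture('wrist'))
```

```text
t 16.93 pos [ 0.5353 -0.1469  0.1622] open 0.0322 F [ 0.1 -0.2  0.5] q [ 0.08  0.22 -0.36 -0.   -0.99  0.09]
[-0.0001, 0.0017, 0.0004, 0.0015, 0.0005, 0.0771]
```

View pics/w13.png

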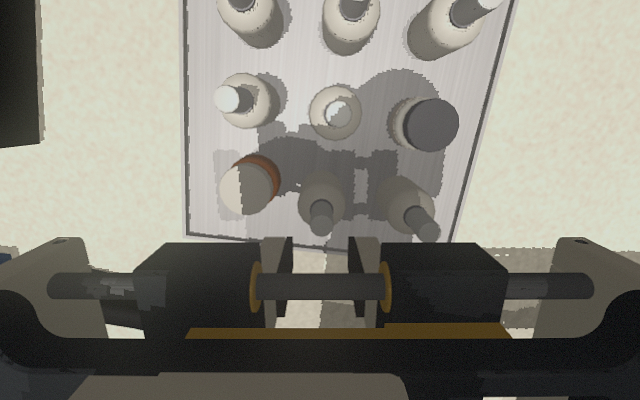

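Run:
```python
from mv import *
print(proj('wrist',[[*C['F'],.110],[*C['F'],.072],[.6029,-.1471,.059]]))
```

```text
[[322.09891246 224.05839462]
 [321.92328105 207.91404974]
 [245.61172449 190.33018146]]
```

Projection (322,224) matches the cap seen at (321,222). Descending to grip.

apply_moves(deltas=[0,0,0,0.001,0,0.04,-0.27,0,0,0,0.001,0,0.077,-0.27,0,0,0,0.001,0,0.077,-0.27,0,0,0,0.001,0,0.077,-1,0,0,0,0.001,0,0.077,-1,0,0,0,0.001,0,0.077,-1,0,0,0,0.001,0,0.077,-1], squeeze=15)

```text
time: 17.57
eef_pos: [0.5346, -0.1477, 0.0857]
eef_rot: [-0.266, 3.127, 0.0]
contact_force: [-0.2, -0.1, 7.1]
opening: 0.0174
```

Run:
```python
from mv import *
to(C['F'],.25)
to(slot(90),.25)
```

```text
t 17.57 pos [ 0.5346 -0.1477  0.0857] open 0.0174 F [-0.2 -0.1  7.1] q [ 0.08  0.3  -0.45 -0.   -0.81  0.09]
[-0.0001, 0.0038, -0.0013, -0.0001, 0.0011, -0.1643]
t 17.57 pos [ 0.5346 -0.1477  0.0857] open 0.0174 F [-0.2 -0.1  7.1] q [ 0.08  0.3  -0.45 -0.   -0.81  0.09]
[-0.0001, 0.0038, -0.0013, -0.1038, 0.4123, -0.164]
```

apply_moves(deltas=[0,0,0,0,0,-0.02,-1,0,0,0,0,0,-0.055,-1,0,0,0,0,0,-0.095,-1,0,0,0,0,0,-0.135,-1,0,0,0,-0.005,0.02,-0.164,-1,0,0,0,-0.015,0.06,-0.164,-1,0,0,0,-0.025,0.1,-0.164,-1,0,0,0,-0.035,0.14,-0.164,-1], squeeze=20)

```text
time: 18.23
eef_pos: [0.5435, -0.0027, 0.2492]
eef_rot: [-0.262, 3.128, 0.003]
contact_force: [1.2, 0.0, -2.3]
opening: 0.0176
```

Run:
```python
from mv import *
to(slot(90),.25)
save('w14.png',bench.capture('wrist'))
```

```text
t 18.23 pos [ 0.5435 -0.0027  0.2492] open 0.0176 F [ 1.2  0.  -2.3] q [ 0.35  0.13 -0.26 -0.   -1.18 -0.19]
[0.0019, 0.0024, -0.0037, -0.0692, 0.271, -0.0001]
```

View pics/w14.png

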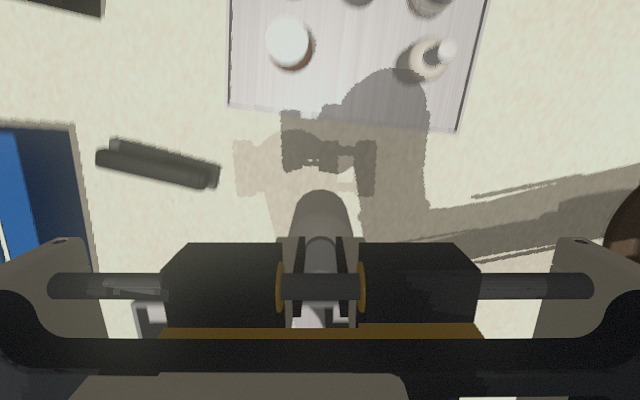

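apply_moves(deltas=[0,0,-0.002,-0.01,0.04,0,-1,0,0,-0.002,-0.02,0.08,0,-1,0,0,-0.002,-0.03,0.12,0,-1,0,0,-0.002,-0.04,0.16,0,-1,0,0,-0.002,-0.05,0.2,0,-1,0,0,-0.002,-0.06,0.235,0,-1,0,0,-0.002,-0.069,0.271,0,-1,0,0,-0.002,-0.069,0.271,0,-1])

```text
time: 18.95
eef_pos: [0.5663, 0.2805, 0.2474]
eef_rot: [-0.274, 3.13, 0.003]
contact_force: [0.9, -0.2, -1.7]
opening: 0.0174
```

apply_moves(deltas=[0,0,0,0,0,0,-1])

```text
time: 19.03
eef_pos: [0.5657, 0.2768, 0.2474]
eef_rot: [0.272, -3.129, -0.002]
contact_force: [-1.5, -1.5, -1.9]
opening: 0.0172
```

Run:
```python
from mv import *
to(slot(90),.093)
W=wfc('wrist')
# where drum rim front should appear
save('w15.png',bench.capture('wrist'))
```

```text
t 19.03 pos [0.5657 0.2768 0.2474] open 0.0172 F [-1.5 -1.5 -1.9] q [ 0.76  0.28 -0.07 -0.   -1.22 -0.59]
[0.0011, -0.0011, 0.0026, -0.001, -0.001, 0.1544]
```

View pics/w15.png

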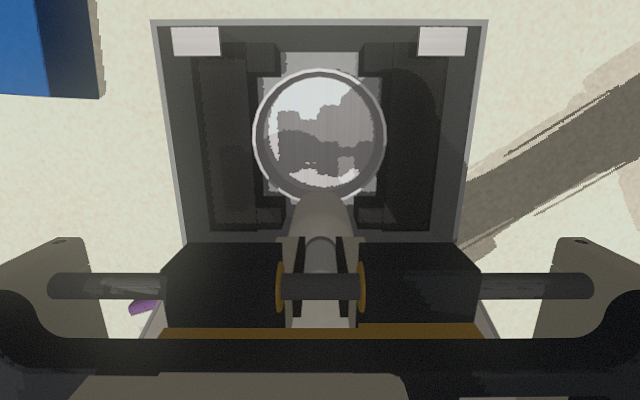

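apply_moves(deltas=[0,0,0.002,-0.001,-0.001,0.04,-1,0,0,0.002,-0.001,-0.001,0.08,-1,0,0,0.002,-0.001,-0.001,0.1,-1,0,0,0.002,-0.001,-0.001,0.12,-1,0,0,0.002,-0.001,-0.001,0.14,-1,0,0,0.002,-0.001,-0.001,0.15,-1,0,0,0.002,-0.001,-0.001,0.154,-1,0,0,0.002,-0.001,-0.001,0.154,-1])

```text
time: 19.75
eef_pos: [0.5671, 0.2734, 0.0932]
eef_rot: [0.264, -3.129, -0.001]
contact_force: [-0.1, -0.5, -0.4]
opening: 0.0177
```

Run:
```python
from mv import *
to(slot(90),.092)
```

```text
t 19.75 pos [0.5671 0.2734 0.0932] open 0.0177 F [-0.1 -0.5 -0.4] q [ 0.76  0.41 -0.27 -0.   -0.9  -0.59]
[0.0006, -0.0014, -0.0027, 0.0001, 0.0028, 0.0012]
```

apply_moves(deltas=[0,0,0,0,0.001,0.001,-1,0,0,0,0,0.001,0.001,-1])

```text
time: 19.92
eef_pos: [0.5675, 0.2755, 0.0935]
eef_rot: [-0.265, 3.13, 0.003]
contact_force: [-0.2, -0.1, -0.2]
opening: 0.0175
```

Run:
```python
from mv import *
to(slot(90),.092)
```

```text
t 19.92 pos [0.5675 0.2755 0.0935] open 0.0175 F [-0.2 -0.1 -0.2] q [ 0.76  0.41 -0.26 -0.   -0.9  -0.59]
[0.002, 0.0009, -0.002, 0.0008, 0.0007, 0.0015]
```

apply_moves(deltas=[0,0,0,0,0,0,-0.4,0,0,0,0,0,0,-0.4,0,0,0,0,0,0,-0.4,0,0,0,0,0,-0.02,-0.4,0,0,0,0,0,-0.06,-0.4,0,0,0,0,0,-0.1,-0.4,0,0,0,0,0,-0.14,-0.3,0,0,0,0,0,-0.155,-0.27])

```text
time: 20.58
eef_pos: [0.5691, 0.276, 0.2543]
eef_rot: [-0.266, 3.123, 0.007]
contact_force: [1.3, 0.1, 1.3]
opening: 0.0312
```

Run:
```python
from mv import *
W=wfc('wrist');np.save('w16.npy',W);im=bench.capture('wrist');save('w16.png',im)
to(C['G'],.25)
print(proj('wrist',[[*slot(90),.116],[*slot(90),.06]],W))
```

```text
t 20.63 pos [0.5696 0.2763 0.2555] open 0.0314 F [1.6 1.3 3.3] q [ 0.76  0.27 -0.06  0.   -1.22 -0.59]
[0.005, 0.0091, -0.0011, 0.1877, -0.4054, 0.0017]
[[323.23940082 192.56775495]
 [323.08239302 180.03590064]]
```

View pics/w16.png

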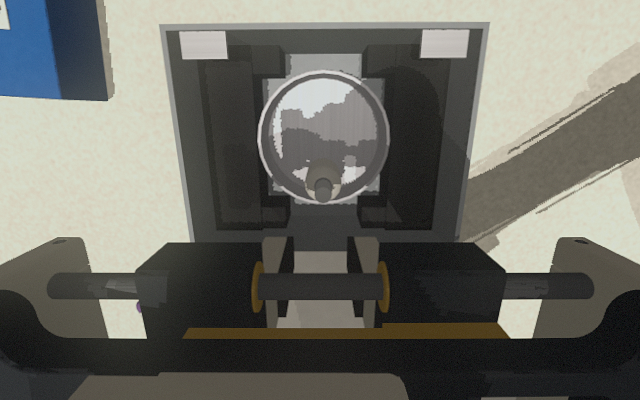

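apply_moves(deltas=[0,0,0,0.018,-0.04,0,-0.27,0,0,0,0.035,-0.076,0,-0.27,0,0,0,0.052,-0.114,0,-0.27,0,0,0,0.07,-0.152,0,-0.27,0,0,0,0.087,-0.19,0,-0.27,0,0,0,0.105,-0.228,0,-0.27,0,0,0,0.122,-0.266,0,-0.27,0,0,0,0.14,-0.304,0,-0.27])

```text
time: 21.3
eef_pos: [0.4797, -0.0485, 0.2477]
eef_rot: [-0.266, 3.13, 0.002]
contact_force: [1.3, -0.6, -0.6]
opening: 0.0321
```

```bash
cat >> mv.py <<'E'
def avg(n=3):
    """average the measured pose over a few control periods"""
    P=[];Q=[]
    for i in range(n):
        s=bench.state();P.append(s['eef_pos']);Q.append(s['eef_rot']);bench.capture('top')
    s=bench.state();P.append(s['eef_pos']);Q.append(s['eef_rot'])
    s=dict(s);s['eef_pos']=np.mean(P,0);s['eef_rot']=R.from_rotvec(Q).mean().as_rotvec();return s
def fine(p,*zs):
    s=avg();print('t',round(s['time'],2),'pos',s['eef_pos'].round(4),'open',round(s['opening'],4),'F',s['contact_force'].round(1))
    for z in zs: print(z,delta([*p,z],down(Y),s).round(4).tolist())
E
python3 - <<'E'
from mv import *
to(C['G'],.16)
E
```

```text
t 21.3 pos [ 0.4797 -0.0485  0.2477] open 0.0321 F [ 1.3 -0.6 -0.6] q [ 0.31  0.03 -0.38 -0.   -1.17 -0.14]
[0.001, 0.0005, -0.0013, 0.0442, -0.1006, 0.0875]
```

apply_moves(deltas=[0,0,0,0.016,-0.035,0.01,-0.27,0,0,0,0.03,-0.07,0.025,-0.27,0,0,0,0.044,-0.101,0.05,-0.27,0,0,0,0.044,-0.101,0.087,-0.27,0,0,0,0.044,-0.101,0.087,-0.27])

```text
time: 21.72
eef_pos: [0.4496, -0.155, 0.1549]
eef_rot: [0.257, -3.122, -0.005]
contact_force: [-2.7, 0.4, -1.2]
opening: 0.0318
```

Run:
```python
from mv import *
im=bench.capture('wrist');W=wfc('wrist');save('w17.png',im)
fine(C['G'],.087)
print(proj('wrist',[[*C['G'],.11],[*C['G'],.072]],W))
```

```text
t 21.92 pos [ 0.4539 -0.1539  0.1603] open 0.032 F [-0.2  0.6  1.4]
0.087 [0.0007, -0.0022, -0.0021, 0.0008, -0.001, 0.0733]
[[317.11772807 224.54452679]
 [317.2245459  207.92174163]]
```

View pics/w17.png

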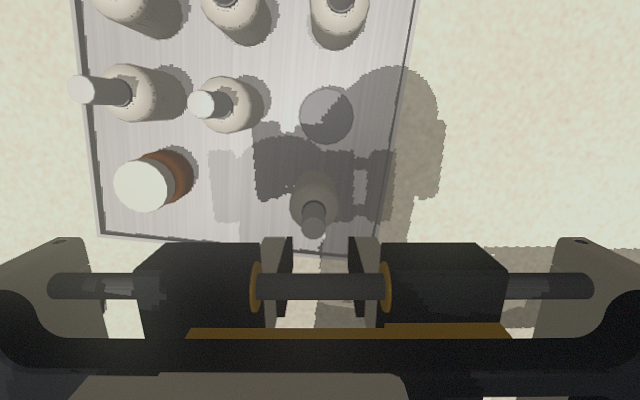

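apply_moves(deltas=[0,0,-0.002,0.001,-0.001,0.035,-0.27,0,0,-0.002,0.001,-0.001,0.073,-0.27,0,0,-0.002,0.001,-0.001,0.073,-0.27,0,0,-0.002,0.001,-0.001,0.073,-1,0,0,-0.002,0.001,-0.001,0.073,-1,0,0,-0.002,0.001,-0.001,0.073,-1,0,0,-0.002,0.001,-0.001,0.073,-1,0,0,-0.002,0.001,-0.001,0.05,-1])

```text
time: 22.58
eef_pos: [0.4517, -0.1546, 0.1087]
eef_rot: [0.267, -3.126, -0.003]
contact_force: [0.5, -0.3, -1.2]
opening: 0.0173
```

Run:
```python
from mv import *
to(slot(150),.25)
```

```text
t 22.58 pos [ 0.4517 -0.1546  0.1087] open 0.0173 F [ 0.5 -0.3 -1.2] q [ 0.08  0.16 -0.58 -0.   -0.83  0.09]
[0.0021, -0.0043, -0.0006, -0.145, 0.3818, -0.1412]
```

apply_moves(deltas=[0,0,0,0,0,-0.035,-1,0,0,0,0,0,-0.075,-1,0,0,0,-0.007,0.02,-0.11,-1,0,0,0,-0.018,0.048,-0.138,-1,0,0,0,-0.03,0.083,-0.141,-1,0,0,0,-0.044,0.12,-0.141,-1,0,0,0,-0.058,0.155,-0.141,-1,0,0,0,-0.072,0.19,-0.141,-1])

```text
time: 23.25
eef_pos: [0.492, 0.0463, 0.2531]
eef_rot: [-0.268, 3.128, 0.004]
contact_force: [1.1, -0.8, -1.2]
opening: 0.0175
```

apply_moves(deltas=[0,0,0,-0.013,0.035,0,-1,0,0,0,-0.026,0.07,0,-1,0,0,0,-0.039,0.105,0,-1,0,0,0,-0.052,0.14,0,-1,0,0,0,-0.065,0.17,0,-1,0,0,0,-0.073,0.192,0,-1,0,0,0,-0.073,0.192,0,-1,0,0,0,-0.073,0.192,0,-1])

```text
time: 23.92
eef_pos: [0.5311, 0.2473, 0.2518]
eef_rot: [0.271, -3.129, -0.002]
contact_force: [-0.3, -0.7, -0.8]
opening: 0.0175
```

Run:
```python
from mv import *
fine(slot(150),.095,.092)
W=wfc('wrist');im=bench.capture('wrist');save('w18.png',im)
print(proj('wrist',[[*slot(90),.116],[*slot(None),.06]],W))
```

```text
t 24.07 pos [0.531  0.2462 0.2519] open 0.0174 F [ 0.5 -0.2 -1. ]
0.095 [0.0013, -0.0005, 0.0006, 0.0005, -0.0003, 0.1569]
0.092 [0.0013, -0.0005, 0.0006, 0.0005, -0.0003, 0.1599]
[[280.63791464 215.70930391]
 [285.15841651 161.32282795]]
```

View pics/w18.png

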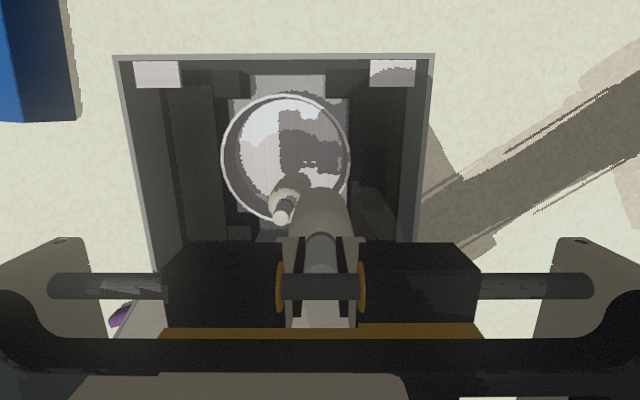

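apply_moves(deltas=[0,0,0,0.0005,0,0.04,-1,0,0,0,0.0005,0,0.08,-1,0,0,0,0.0005,0,0.1,-1,0,0,0,0.0005,0,0.12,-1,0,0,0,0.0005,0,0.14,-1,0,0,0,0.0005,0,0.152,-1,0,0,0,0.0005,0,0.158,-1,0,0,0,0.0005,0,0.158,-1])

```text
time: 24.78
eef_pos: [0.5309, 0.2453, 0.0938]
eef_rot: [0.267, -3.13, -0.001]
contact_force: [0.0, 0.2, -0.5]
opening: 0.0175
```

Run:
```python
from mv import *
fine(slot(150),.093)
```

```text
t 24.93 pos [0.5308 0.2455 0.0939] open 0.0174 F [ 0.6  0.1 -1.6]
0.093 [0.0012, -0.0003, -0.0008, 0.0003, 0.0006, 0.0009]
```

apply_moves(deltas=[0,0,0,0,0.0005,0.001,-1,0,0,0,0,0.0005,0.001,-0.4,0,0,0,0,0.0005,0.001,-0.4,0,0,0,0,0.0005,0.001,-0.4,0,0,0,0,0.0005,-0.02,-0.4,0,0,0,0,0.0005,-0.06,-0.4,0,0,0,0,0.0005,-0.1,-0.4,0,0,0,0,0.0005,-0.14,-0.3])

```text
time: 25.6
eef_pos: [0.5303, 0.2461, 0.2346]
eef_rot: [0.268, -3.128, -0.0]
contact_force: [1.4, 0.8, -0.5]
opening: 0.0286
```

Run:
```python
from mv import *
save('t19.png',bench.capture('top'))
to(C['D'],.24)
```

```text
t 25.65 pos [0.5339 0.2478 0.2441] open 0.0294 F [ 2.6  1.7 10.9] q [ 0.77  0.2  -0.18  0.   -1.18 -0.6 ]
[0.0043, 0.0101, 0.0014, 0.0059, -0.4767, 0.002]
```

View pics/t19.png

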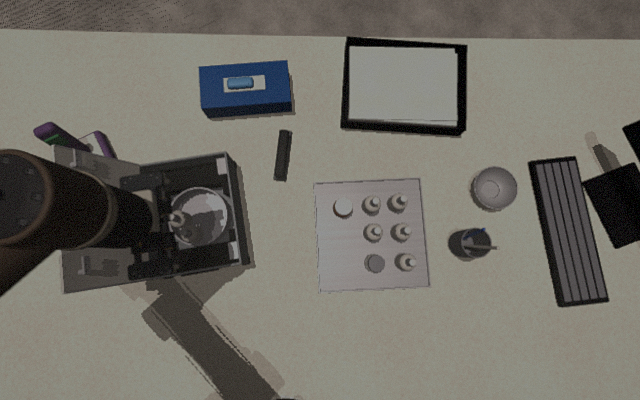

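apply_moves(deltas=[0,0,0,0,-0.04,0,-0.27,0,0,0,0,-0.081,0,-0.27,0,0,0,0.001,-0.122,0,-0.27,0,0,0,0.002,-0.163,0,-0.27,0,0,0,0.003,-0.204,0,-0.27,0,0,0,0.004,-0.245,0,-0.27,0,0,0,0.005,-0.286,0,-0.27,0,0,0,0.006,-0.327,0,-0.27])

```text
time: 26.32
eef_pos: [0.5802, -0.0787, 0.233]
eef_rot: [0.269, -3.129, -0.002]
contact_force: [0.5, 0.1, 1.0]
opening: 0.032
```

Run:
```python
from mv import *
to(C['D'],.16)
```

```text
t 26.32 pos [ 0.5802 -0.0787  0.233 ] open 0.032 F [0.5 0.1 1. ] q [ 0.2   0.21 -0.19 -0.   -1.16 -0.03]
[0.0011, -0.0005, 0.0002, -0.0047, -0.1471, 0.0728]
```

apply_moves(deltas=[0,0,0,-0.001,-0.038,0.01,-0.27,0,0,0,-0.002,-0.076,0.02,-0.27,0,0,0,-0.003,-0.112,0.03,-0.27,0,0,0,-0.0045,-0.147,0.045,-0.27,0,0,0,-0.0045,-0.147,0.073,-0.27,0,0,0,-0.0045,-0.147,0.073,-0.27,0,0,0,-0.0045,-0.147,0.073,-0.27])

```text
time: 26.9
eef_pos: [0.6084, -0.2211, 0.1581]
eef_rot: [0.266, -3.125, -0.002]
contact_force: [-0.0, 1.1, 1.2]
opening: 0.0322
```

Run:
```python
from mv import *
fine(C['D'],.087)
im=bench.capture('wrist');W=wfc('wrist');save('w20.png',im)
print(proj('wrist',[[*C['D'],.11],[*C['D'],.072]],W))
```

```text
t 27.05 pos [ 0.6098 -0.2205  0.1602] open 0.0319 F [ 0.4 -0.2  0.8]
0.087 [0.0008, -0.0014, 0.0004, 0.0002, -0.0023, 0.0732]
[[321.72041462 220.25986507]
 [321.54008299 204.54569263]]
```

View pics/w20.png

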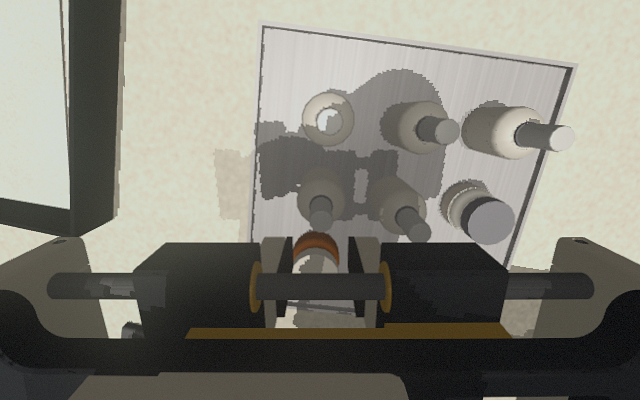

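apply_moves(deltas=[0,0,0,0,-0.002,0.035,-0.27,0,0,0,0,-0.002,0.073,-0.27,0,0,0,0,-0.002,0.073,-0.27,0,0,0,0,-0.002,0.073,-1,0,0,0,0,-0.002,0.073,-1,0,0,0,0,-0.002,0.073,-1,0,0,0,0,-0.002,0.073,-1,0,0,0,0,-0.002,0.05,-1])

```text
time: 27.77
eef_pos: [0.6082, -0.2221, 0.1076]
eef_rot: [0.267, -3.125, -0.004]
contact_force: [-1.6, 0.5, -2.5]
opening: 0.0172
```

Run:
```python
from mv import *
to(slot(30),.25)
```

```text
t 27.77 pos [ 0.6082 -0.2221  0.1076] open 0.0172 F [-1.6  0.5 -2.5] q [-0.05  0.42 -0.2  -0.   -0.95  0.22]
[0.003, -0.005, -0.0007, -0.0835, 0.475, -0.1414]
```

apply_moves(deltas=[0,0,0,0,0,-0.035,-1,0,0,0,0,0,-0.075,-1,0,0,0,-0.004,0.02,-0.11,-1,0,0,0,-0.01,0.055,-0.138,-1,0,0,0,-0.017,0.095,-0.141,-1,0,0,0,-0.024,0.135,-0.141,-1,0,0,0,-0.031,0.175,-0.141,-1,0,0,0,-0.038,0.215,-0.141,-1])

```text
time: 28.43
eef_pos: [0.6108, -0.0026, 0.2529]
eef_rot: [-0.267, 3.128, 0.003]
contact_force: [0.5, -0.8, -1.3]
opening: 0.0176
```

apply_moves(deltas=[0,0,0,-0.007,0.04,0,-1,0,0,0,-0.014,0.08,0,-1,0,0,0,-0.021,0.12,0,-1,0,0,0,-0.028,0.16,0,-1,0,0,0,-0.035,0.2,0,-1,0,0,0,-0.041,0.235,0,-1,0,0,0,-0.0455,0.26,0,-1,0,0,0,-0.0455,0.26,0,-1])

```text
time: 29.1
eef_pos: [0.6114, 0.2643, 0.2518]
eef_rot: [-0.274, 3.129, 0.004]
contact_force: [0.6, -0.8, -0.3]
opening: 0.0175
```

Run:
```python
from mv import *
fine(slot(30),.093)
W=wfc('wrist');im=bench.capture('wrist');save('w21.png',im)
print(proj('wrist',[[*slot(90),.116],[*slot(150),.116],[*slot(None),.06]],W))
```

```text
t 29.25 pos [0.6113 0.2617 0.2518] open 0.0177 F [ 0.4  1.3 -1.8]
0.093 [0.0017, -0.0001, 0.0024, 0.0009, -0.002, 0.1588]
[[359.99799207 215.4044667 ]
 [401.36065747 193.41107924]
 [355.37108851 161.0459449 ]]
```

View pics/w21.png

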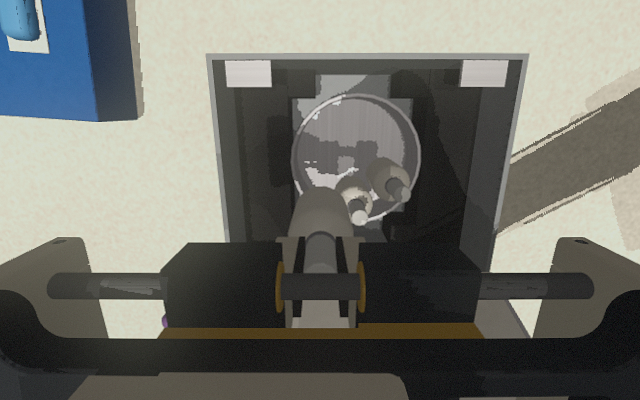

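apply_moves(deltas=[0.001,0,0.002,0.001,-0.002,0.04,-1,0.001,0,0.002,0.001,-0.002,0.08,-1,0.001,0,0.002,0.001,-0.002,0.1,-1,0.001,0,0.002,0.001,-0.002,0.12,-1,0.001,0,0.002,0.001,-0.002,0.14,-1,0.001,0,0.002,0.001,-0.002,0.152,-1,0.001,0,0.002,0.001,-0.002,0.158,-1,0.001,0,0.002,0.001,-0.002,0.158,-1])

```text
time: 29.97
eef_pos: [0.6116, 0.2566, 0.0944]
eef_rot: [-0.264, 3.13, -0.0]
contact_force: [0.4, 0.2, -0.9]
opening: 0.0175
```

Run:
```python
from mv import *
fine(slot(30),.093)
```

```text
t 30.12 pos [0.6115 0.2569 0.0943] open 0.0176 F [-0.5  0.2  2.4]
0.093 [0.0003, 0.0004, -0.0027, 0.0003, 0.0031, 0.0013]
```

apply_moves(deltas=[0,0,-0.002,0,0.0015,0,-1,0,0,-0.002,0,0.003,0,-1,0,0,-0.002,0,0.003,0.001,-1,0,0,-0.002,0,0.003,0.001,-1])

```text
time: 30.45
eef_pos: [0.611, 0.2602, 0.0941]
eef_rot: [-0.269, 3.129, -0.001]
contact_force: [-1.2, -4.0, 10.9]
opening: 0.0172
```

Run:
```python
from mv import *
fine(slot(30),.093)
```

```text
t 30.6 pos [0.611  0.2602 0.0941] open 0.0174 F [-2.3 -4.  11.7]
0.093 [-0.0004, 0.0008, 0.0007, 0.0004, -0.0003, 0.0011]
```

apply_moves(deltas=[0,0,0,0,0,-0.001,-0.4,0,0,0,0,0,-0.001,-0.4,0,0,0,0,0,-0.001,-0.4,0,0,0,0,0,-0.02,-0.4,0,0,0,0,0,-0.06,-0.4,0,0,0,0,0,-0.1,-0.4,0,0,0,0,0,-0.14,-0.3])

```text
time: 31.18
eef_pos: [0.61, 0.2604, 0.2329]
eef_rot: [0.268, -3.128, 0.001]
contact_force: [0.7, 0.9, -0.0]
opening: 0.0289
```

Run:
```python
from mv import *
bench.capture('top');bench.capture('top');bench.capture('top')
W=wfc('wrist');im=bench.capture('wrist');save('w22.png',cv2.resize(im[40:245,200:540],None,fx=2.3,fy=2.3)); save('t22.png',bench.capture('top'))
print((proj('wrist',[[*slot(90),.116],[*slot(150),.116],[*slot(30),.116],[*slot(None),.06]],W)-[200,40])*2.3)
to(C['E'],.24)
```

```text
[[376.9394091  411.31386716]
 [477.73338937 358.26302405]
 [281.12561521 357.86311616]
 [365.40112496 279.185578  ]]
t 31.43 pos [0.61   0.2606 0.2318] open 0.0306 F [ 0.2  0.6 -0.9] q [ 0.7   0.34 -0.02 -0.   -1.21 -0.53]
[0.0006, -0.0013, -0.0001, 0.1554, -0.4672, -0.0083]
```

View pics/w22.png

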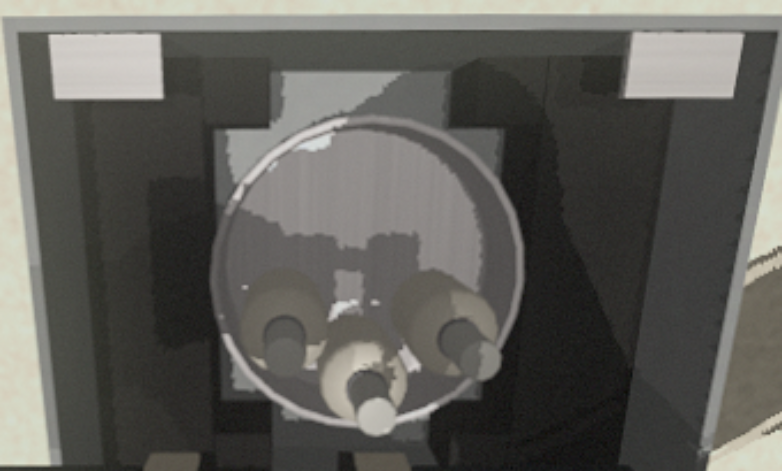

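View pics/t22.png

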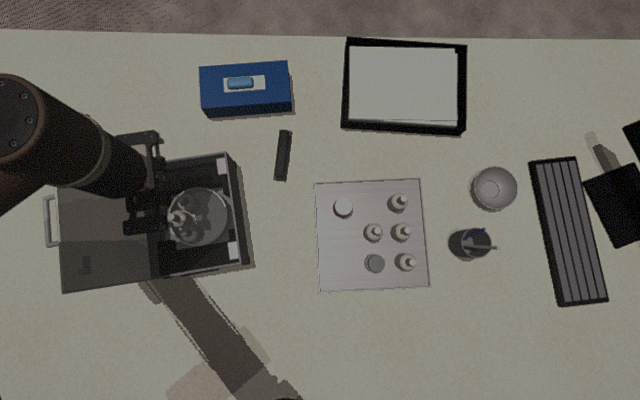

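apply_moves(deltas=[0,0,0,0.013,-0.039,-0.008,-0.27,0,0,0,0.026,-0.078,-0.008,-0.27,0,0,0,0.039,-0.117,-0.008,-0.27,0,0,0,0.052,-0.156,-0.008,-0.27,0,0,0,0.065,-0.195,-0.008,-0.27,0,0,0,0.078,-0.234,-0.008,-0.27,0,0,0,0.091,-0.273,-0.008,-0.27,0,0,0,0.104,-0.312,-0.008,-0.27])

```text
time: 32.1
eef_pos: [0.5596, -0.0664, 0.2385]
eef_rot: [0.268, -3.126, 0.0]
contact_force: [-0.1, 0.5, 0.7]
opening: 0.0318
```

Run:
```python
from mv import *
to(C['E'],.16)
```

```text
t 32.1 pos [ 0.5596 -0.0664  0.2385] open 0.0318 F [-0.1  0.5  0.7] q [ 0.23  0.18 -0.23 -0.   -1.17 -0.06]
[0.0002, -0.0038, 0.0003, 0.0497, -0.1535, 0.0787]
```

apply_moves(deltas=[0,0,0,0.012,-0.038,0.01,-0.27,0,0,0,0.024,-0.076,0.02,-0.27,0,0,0,0.036,-0.112,0.03,-0.27,0,0,0,0.0495,-0.153,0.045,-0.27,0,0,0,0.0495,-0.153,0.078,-0.27,0,0,0,0.0495,-0.153,0.078,-0.27,0,0,0,0.0495,-0.153,0.078,-0.27,0,0,0,0.0495,-0.153,0.078,-0.27])

```text
time: 32.77
eef_pos: [0.5385, -0.2236, 0.1624]
eef_rot: [0.269, -3.128, 0.001]
contact_force: [0.6, 0.4, 0.7]
opening: 0.0323
```

Run:
```python
from mv import *
bench.capture('top')
fine(C['E'],.087)
im=bench.capture('wrist');W=wfc('wrist');save('w23.png',im)
print(proj('wrist',[[*C['E'],.11],[*C['E'],.072]],W))
```

```text
t 32.97 pos [ 0.5393 -0.2231  0.1635] open 0.032 F [ 0.   0.2 -1.5]
0.087 [-0.0007, 0.0007, 0.0017, 0.0034, -0.0025, 0.0765]
[[324.17243775 219.5041032 ]
 [323.61082116 204.02695611]]
```

View pics/w23.png

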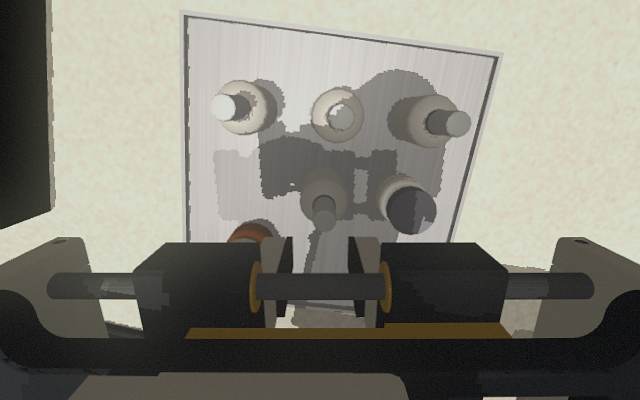

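apply_moves(deltas=[0,0,0.001,0.003,-0.002,0.035,-0.27,0,0,0.001,0.003,-0.002,0.076,-0.27,0,0,0.001,0.003,-0.002,0.076,-0.27,0,0,0.001,0.003,-0.002,0.076,-1,0,0,0.001,0.003,-0.002,0.076,-1,0,0,0.001,0.003,-0.002,0.076,-1,0,0,0.001,0.003,-0.002,0.076,-1,0,0,0.001,0.003,-0.002,0.05,-1])

```text
time: 33.68
eef_pos: [0.5335, -0.2258, 0.1099]
eef_rot: [0.265, -3.125, -0.003]
contact_force: [-0.1, 0.4, -1.0]
opening: 0.0174
```

Run:
```python
from mv import *
to(slot(210),.25)
```

```text
t 33.68 pos [ 0.5335 -0.2258  0.1099] open 0.0174 F [-0.1  0.4 -1. ] q [-0.06  0.32 -0.36 -0.   -0.9   0.23]
[0.0023, -0.0056, -0.0019, -0.0758, 0.4189, -0.1395]
```

apply_moves(deltas=[0,0,0,0,0,-0.035,-1,0,0,0,0,0,-0.075,-1,0,0,0,-0.004,0.02,-0.11,-1,0,0,0,-0.01,0.055,-0.138,-1,0,0,0,-0.017,0.095,-0.14,-1,0,0,0,-0.024,0.135,-0.14,-1,0,0,0,-0.031,0.175,-0.14,-1,0,0,0,-0.038,0.212,-0.14,-1])

```text
time: 34.35
eef_pos: [0.5369, -0.009, 0.2542]
eef_rot: [-0.266, 3.128, 0.001]
contact_force: [0.4, -0.6, -0.9]
opening: 0.0177
```

apply_moves(deltas=[0,0,0,-0.007,0.04,0,-1,0,0,0,-0.014,0.08,0,-1,0,0,0,-0.021,0.12,0,-1,0,0,0,-0.028,0.16,0,-1,0,0,0,-0.034,0.19,0,-1,0,0,0,-0.038,0.207,0,-1,0,0,0,-0.038,0.207,0,-1,0,0,0,-0.038,0.207,0,-1])

```text
time: 35.02
eef_pos: [0.5395, 0.2002, 0.2528]
eef_rot: [0.269, -3.13, -0.0]
contact_force: [0.7, -0.2, -0.4]
opening: 0.0178
```

Run:
```python
from mv import *
[bench.capture('top') for i in range(5)]
fine(slot(210),.093)
W=wfc('wrist');im=bench.capture('wrist');save('w24.png',im)
print(proj('wrist',[[*slot(90),.116],[*slot(150),.116],[*slot(30),.116],[*slot(None),.06]],W))
```

```text
t 35.42 pos [0.5398 0.1985 0.2525] open 0.0174 F [-0.   0.  -0.2]
0.093 [0.0002, -0.0007, -0.0023, 0.001, 0.0014, 0.1595]
[[283.13679978 257.34605981]
 [320.89237977 237.1794488 ]
 [243.70174394 237.32582292]
 [287.10295464 200.55039659]]
```

View pics/w24.png

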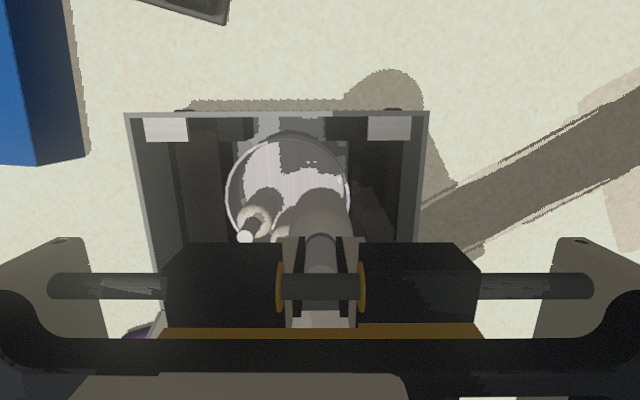

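apply_moves(deltas=[0,0,-0.002,0.001,0.001,0.04,-1,0,0,-0.002,0.001,0.001,0.08,-1,0,0,-0.002,0.001,0.001,0.1,-1,0,0,-0.002,0.001,0.001,0.12,-1,0,0,-0.002,0.001,0.001,0.14,-1,0,0,-0.002,0.001,0.001,0.152,-1,0,0,-0.002,0.001,0.001,0.158,-1,0,0,-0.002,0.001,0.001,0.158,-1])

```text
time: 36.13
eef_pos: [0.5386, 0.1999, 0.0941]
eef_rot: [0.27, -3.129, 0.001]
contact_force: [0.1, -0.4, -0.7]
opening: 0.0174
```

Run:
```python
from mv import *
fine(slot(210),.093)
```

```text
t 36.28 pos [0.5386 0.2001 0.0943] open 0.0175 F [ 1.5  0.5 -1.5]
0.093 [-0.0002, -0.0008, 0.001, 0.0002, -0.0004, 0.0013]
```

Within 0.5 mm of the target. I'll release and rise.

apply_moves(deltas=[0,0,0,0,0,0.001,-1,0,0,0,0,0,0.001,-0.4,0,0,0,0,0,0.001,-0.4,0,0,0,0,0,0.001,-0.4,0,0,0,0,0,-0.02,-0.4,0,0,0,0,0,-0.06,-0.4,0,0,0,0,0,-0.1,-0.4,0,0,0,0,0,-0.14,-0.3])

```text
time: 36.95
eef_pos: [0.5382, 0.1999, 0.2358]
eef_rot: [0.27, -3.128, 0.001]
contact_force: [1.6, 1.0, 0.5]
opening: 0.0285
```

Run:
```python
from mv import *
bench.capture('wrist')
save('t25.png',bench.capture('top'))
to(C['A'],.24)
```

```text
t 37.05 pos [0.5418 0.2018 0.242 ] open 0.03 F [ 0.1  1.  -0.3] q [ 0.7   0.19 -0.21  0.   -1.17 -0.52]
[0.0038, 0.0106, 0.0021, 0.0127, -0.4997, -0.0001]
```

View pics/t25.png

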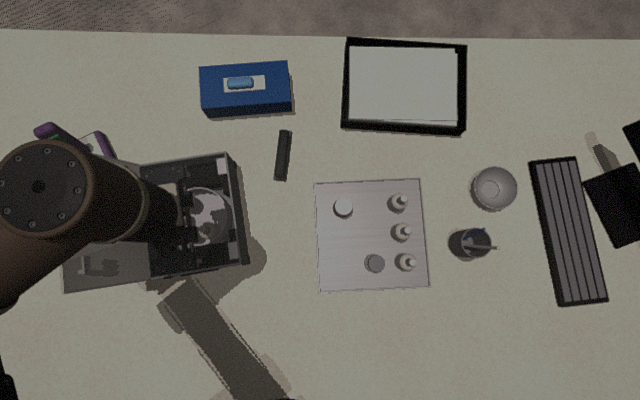

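apply_moves(deltas=[0,0,0,0.001,-0.04,0,-0.27,0,0,0,0.002,-0.081,0,-0.27,0,0,0,0.003,-0.122,0,-0.27,0,0,0,0.004,-0.163,0,-0.27,0,0,0,0.005,-0.204,0,-0.27,0,0,0,0.006,-0.245,0,-0.27,0,0,0,0.007,-0.286,0,-0.27,0,0,0,0.008,-0.327,0,-0.27])

```text
time: 37.72
eef_pos: [0.5866, -0.1252, 0.2344]
eef_rot: [0.27, -3.13, 0.0]
contact_force: [1.1, 0.4, 0.3]
opening: 0.0318
```

Run:
```python
from mv import *
to(C['A'],.16)
```

```text
t 37.72 pos [ 0.5866 -0.1252  0.2344] open 0.0318 F [1.1 0.4 0.3] q [ 0.12  0.24 -0.16  0.   -1.17  0.06]
[-0.0, -0.0003, 0.0013, 0.0003, -0.1698, 0.0745]
```

apply_moves(deltas=[0,0,0,0,-0.038,0.01,-0.27,0,0,0,0,-0.078,0.02,-0.27,0,0,0,0,-0.118,0.03,-0.27,0,0,0,0,-0.155,0.045,-0.27,0,0,0,0,-0.17,0.074,-0.27,0,0,0,0,-0.17,0.074,-0.27,0,0,0,0,-0.17,0.074,-0.27,0,0,0,0,-0.17,0.074,-0.27])

```text
time: 38.38
eef_pos: [0.6159, -0.2907, 0.1607]
eef_rot: [0.27, -3.129, 0.001]
contact_force: [0.2, -0.3, 0.0]
opening: 0.0321
```

Run:
```python
from mv import *
bench.capture('top')
fine(C['A'],.087)
im=bench.capture('wrist');W=wfc('wrist');save('w26.png',im)
print(proj('wrist',[[*C['A'],.11],[*C['A'],.072],[*C['B'],.11],[*C['C'],.11]],W))
```

```text
t 38.58 pos [ 0.6165 -0.29    0.1619] open 0.0323 F [ 0.   0.3 -0.1]
0.087 [-0.0011, 0.0013, 0.0024, 0.0016, -0.0022, 0.0749]
[[321.8095756  220.52664465]
 [321.5950561  204.81655718]
 [425.81335735 230.02909366]
 [531.28558157 233.44240749]]
```

View pics/w26.png

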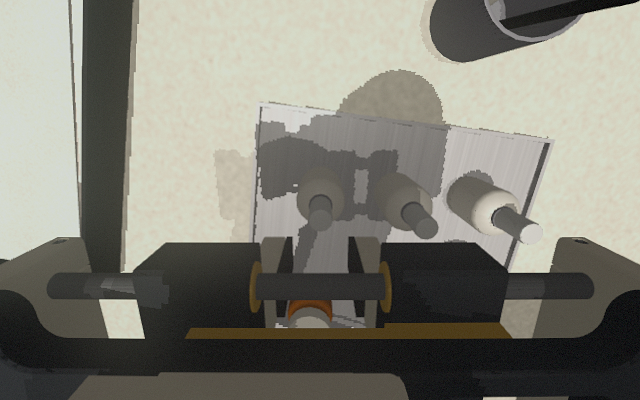

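apply_moves(deltas=[0,0,0.002,0.0015,-0.002,0.035,-0.27,0,0,0.002,0.0015,-0.002,0.075,-0.27,0,0,0.002,0.0015,-0.002,0.075,-0.27,0,0,0.002,0.0015,-0.002,0.075,-1,0,0,0.002,0.0015,-0.002,0.075,-1,0,0,0.002,0.0015,-0.002,0.075,-1,0,0,0.002,0.0015,-0.002,0.075,-1,0,0,0.002,0.0015,-0.002,0.05,-1])

```text
time: 39.3
eef_pos: [0.6121, -0.292, 0.1071]
eef_rot: [0.265, -3.124, -0.004]
contact_force: [0.1, 1.3, -1.9]
opening: 0.0172
```

Run:
```python
from mv import *
to(slot(330),.25)
```

```text
t 39.3 pos [ 0.6121 -0.292   0.1071] open 0.0172 F [ 0.1  1.3 -1.9] q [-0.16  0.46 -0.13 -0.   -0.98  0.33]
[0.0033, -0.0062, -0.0018, -0.0907, 0.4977, -0.1418]
```

apply_moves(deltas=[0,0,0,0,0,-0.035,-1,0,0,0,0,0,-0.075,-1,0,0,0,-0.004,0.02,-0.11,-1,0,0,0,-0.01,0.055,-0.138,-1,0,0,0,-0.017,0.095,-0.141,-1,0,0,0,-0.025,0.135,-0.141,-1,0,0,0,-0.032,0.175,-0.141,-1,0,0,0,-0.039,0.215,-0.141,-1])

```text
time: 39.97
eef_pos: [0.6163, -0.0727, 0.2529]
eef_rot: [-0.266, 3.129, 0.001]
contact_force: [1.4, 0.9, -0.9]
opening: 0.017
```

apply_moves(deltas=[0,0,0,-0.007,0.04,0,-1,0,0,0,-0.014,0.08,0,-1,0,0,0,-0.021,0.12,0,-1,0,0,0,-0.028,0.16,0,-1,0,0,0,-0.035,0.2,0,-1,0,0,0,-0.042,0.24,0,-1,0,0,0,-0.047,0.265,0,-1,0,0,0,-0.052,0.283,0,-1])

```text
time: 40.63
eef_pos: [0.6196, 0.2161, 0.2523]
eef_rot: [-0.27, 3.13, 0.001]
contact_force: [-0.1, -0.9, -0.6]
opening: 0.0176
```

apply_moves(deltas=[0,0,0,0,0,0,-1,0,0,0,0,0,0,-1])

```text
time: 40.8
eef_pos: [0.6199, 0.2139, 0.2515]
eef_rot: [0.269, -3.129, 0.0]
contact_force: [-0.1, -0.2, -1.3]
opening: 0.0178
```

Run:
```python
from mv import *
[bench.capture('top') for i in range(3)]
fine(slot(330),.093)
W=wfc('wrist');im=bench.capture('wrist');save('w27.png',im)
print(proj('wrist',[[*slot(210),.116],[*slot(150),.116],[*slot(None),.06]],W))
```

```text
t 41.1 pos [0.6201 0.212  0.2515] open 0.0172 F [ 0.6 -0.5 -1.2]
0.093 [0.0001, -0.0007, -0.0023, 0.001, 0.0018, 0.1585]
[[401.84485289 194.76220273]
 [398.3537587  237.7766296 ]
 [354.43205887 201.02881741]]
```

View pics/w27.png

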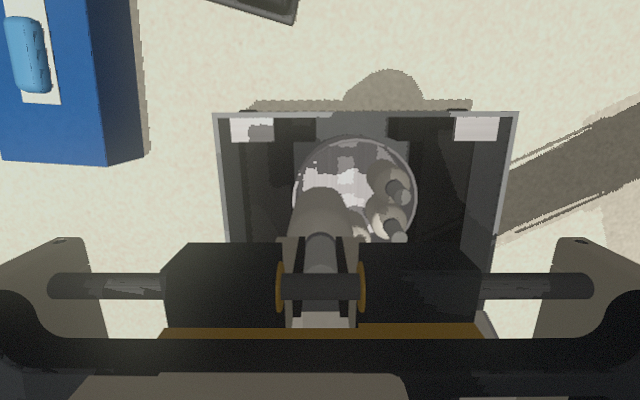

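apply_moves(deltas=[0,0,-0.002,0.001,0.0015,0.04,-1,0,0,-0.002,0.001,0.0015,0.08,-1,0,0,-0.002,0.001,0.0015,0.1,-1,0,0,-0.002,0.001,0.0015,0.12,-1,0,0,-0.002,0.001,0.0015,0.14,-1,0,0,-0.002,0.001,0.0015,0.152,-1,0,0,-0.002,0.001,0.0015,0.158,-1,0,0,-0.002,0.001,0.0015,0.158,-1])

```text
time: 41.82
eef_pos: [0.6192, 0.2142, 0.0936]
eef_rot: [0.27, -3.13, 0.001]
contact_force: [-0.1, 0.4, -0.2]
opening: 0.0176
```

Run:
```python
from mv import *
fine(slot(330),.093)
```

```text
t 41.97 pos [0.6192 0.2144 0.0937] open 0.0176 F [ 0.6 -0.2 -0. ]
0.093 [0.0, -0.0001, 0.0009, 0.0006, -0.0007, 0.0007]
```

apply_moves(deltas=[0,0,0,0.0005,-0.0005,0.001,-1,0,0,0,0.0005,-0.0005,0.001,-0.4,0,0,0,0.0005,-0.0005,0.001,-0.4,0,0,0,0.0005,-0.0005,0.001,-0.4,0,0,0,0.0005,-0.0005,-0.02,-0.4,0,0,0,0.0005,-0.0005,-0.06,-0.4,0,0,0,0.0005,-0.0005,-0.1,-0.4,0,0,0,0.0005,-0.0005,-0.14,-0.3])

```text
time: 42.63
eef_pos: [0.618, 0.2136, 0.2344]
eef_rot: [0.27, -3.128, 0.001]
contact_force: [1.0, 0.3, 0.7]
opening: 0.0289
```

Run:
```python
from mv import *
bench.capture('wrist')
save('t28.png',bench.capture('top'))
to(C['B'],.24)
```

```text
t 42.73 pos [0.6217 0.2152 0.2415] open 0.0302 F [ 0.3  1.2 -0.4] q [ 0.63  0.32 -0.03  0.   -1.21 -0.46]
[0.003, 0.011, 0.002, 0.1704, -0.4917, -0.0018]
```

View pics/t28.png

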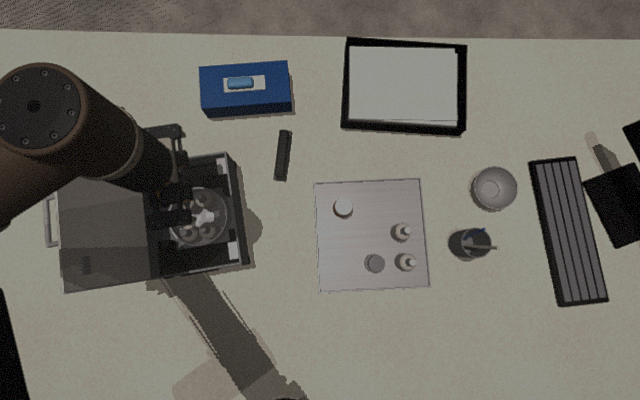

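apply_moves(deltas=[0,0,0,0.013,-0.038,0,-0.27,0,0,0,0.026,-0.076,0,-0.27,0,0,0,0.039,-0.114,0,-0.27,0,0,0,0.052,-0.152,0,-0.27,0,0,0,0.065,-0.19,0,-0.27,0,0,0,0.078,-0.228,0,-0.27,0,0,0,0.091,-0.266,0,-0.27,0,0,0,0.104,-0.304,0,-0.27])

```text
time: 43.4
eef_pos: [0.5672, -0.1051, 0.2334]
eef_rot: [0.27, -3.129, 0.0]
contact_force: [0.5, -0.6, 0.5]
opening: 0.0321
```

Run:
```python
from mv import *
to(C['B'],.16)
```

```text
t 43.4 pos [ 0.5672 -0.1051  0.2334] open 0.0321 F [ 0.5 -0.6  0.5] q [ 0.16  0.2  -0.21 -0.   -1.16  0.02]
[0.0, -0.0005, 0.0013, 0.0615, -0.1856, 0.0734]
```

apply_moves(deltas=[0,0,0,0.012,-0.038,0.01,-0.27,0,0,0,0.025,-0.076,0.02,-0.27,0,0,0,0.038,-0.114,0.03,-0.27,0,0,0,0.05,-0.151,0.045,-0.27,0,0,0,0.061,-0.184,0.073,-0.27,0,0,0,0.061,-0.184,0.073,-0.27,0,0,0,0.061,-0.184,0.073,-0.27,0,0,0,0.061,-0.184,0.073,-0.27])

```text
time: 44.07
eef_pos: [0.5392, -0.2954, 0.1602]
eef_rot: [0.268, -3.129, 0.0]
contact_force: [0.3, 0.3, 0.6]
opening: 0.0318
```

Run:
```python
from mv import *
bench.capture('top')
fine(C['B'],.087)
im=bench.capture('wrist');W=wfc('wrist');save('w29.png',im)
print(proj('wrist',[[*C['B'],.11],[*C['B'],.072],[*C['C'],.11]],W))
```

```text
t 44.27 pos [ 0.5401 -0.2944  0.1613] open 0.0323 F [-0.  -0.1 -1. ]
0.087 [-0.0007, 0.0005, 0.0022, 0.0024, -0.0037, 0.0743]
[[323.25780007 218.7182218 ]
 [322.81271897 203.21034069]
 [431.48392249 222.36048004]]
```

View pics/w29.png

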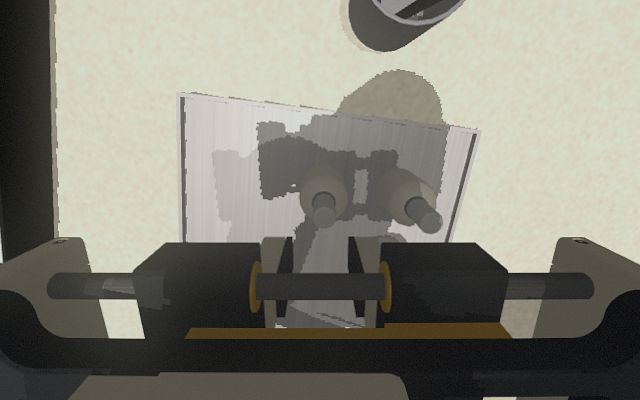

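apply_moves(deltas=[0,0,0.002,0.002,-0.004,0.035,-0.27,0,0,0.002,0.002,-0.004,0.074,-0.27,0,0,0.002,0.002,-0.004,0.074,-0.27,0,0,0.002,0.002,-0.004,0.074,-1,0,0,0.002,0.002,-0.004,0.074,-1,0,0,0.002,0.002,-0.004,0.074,-1,0,0,0.002,0.002,-0.004,0.074,-1,0,0,0.002,0.002,-0.004,0.05,-1])

```text
time: 44.98
eef_pos: [0.536, -0.2985, 0.108]
eef_rot: [0.265, -3.125, -0.004]
contact_force: [-0.0, -0.4, -1.6]
opening: 0.0177
```

Run:
```python
from mv import *
to(slot(270),.25)
```

```text
t 44.98 pos [ 0.536  -0.2985  0.108 ] open 0.0177 F [-0.  -0.4 -1.6] q [-0.19  0.37 -0.28 -0.   -0.92  0.36]
[0.0027, -0.005, -0.0017, -0.1264, 0.4677, -0.1413]
```

apply_moves(deltas=[0,0,0,0,0,-0.035,-1,0,0,0,0,0,-0.075,-1,0,0,0,-0.005,0.02,-0.11,-1,0,0,0,-0.015,0.055,-0.138,-1,0,0,0,-0.025,0.093,-0.141,-1,0,0,0,-0.035,0.13,-0.141,-1,0,0,0,-0.045,0.168,-0.141,-1,0,0,0,-0.055,0.205,-0.141,-1])

```text
time: 45.65
eef_pos: [0.5575, -0.0862, 0.2532]
eef_rot: [-0.266, 3.128, 0.0]
contact_force: [1.8, 0.4, -1.0]
opening: 0.0174
```

apply_moves(deltas=[0,0,0,-0.01,0.038,0,-1,0,0,0,-0.02,0.076,0,-1,0,0,0,-0.03,0.114,0,-1,0,0,0,-0.04,0.152,0,-1,0,0,0,-0.05,0.19,0,-1,0,0,0,-0.06,0.22,0,-1,0,0,0,-0.067,0.25,0,-1,0,0,0,-0.07,0.263,0,-1])

```text
time: 46.32
eef_pos: [0.5823, 0.1866, 0.2523]
eef_rot: [-0.27, 3.129, 0.002]
contact_force: [1.6, -0.4, -0.1]
opening: 0.0178
```

apply_moves(deltas=[0,0,0,0,0,0,-1,0,0,0,0,0,0,-1])

```text
time: 46.48
eef_pos: [0.5819, 0.1835, 0.2518]
eef_rot: [0.269, -3.13, -0.0]
contact_force: [0.6, -1.0, -0.2]
opening: 0.0177
```

Run:
```python
from mv import *
[bench.capture('top') for i in range(3)]
fine(slot(270),.093)
W=wfc('wrist');im=bench.capture('wrist');save('w30.png',im)
```

```text
t 46.78 pos [0.5821 0.1819 0.2516] open 0.0176 F [ 0.9 -1.2 -1.4]
0.093 [0.0002, -0.0005, -0.0022, -0.0008, 0.0014, 0.1586]
```

View pics/w30.png

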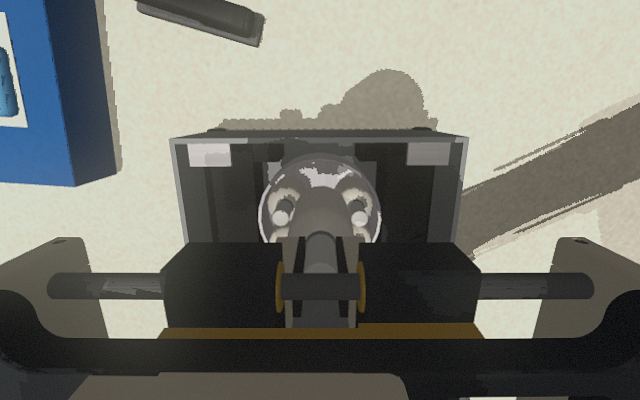

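Symmetric between the two front bottles, with caps at (280,220) and (359,219). Descending.

apply_moves(deltas=[0,0,-0.002,-0.001,0.001,0.04,-1,0,0,-0.002,-0.001,0.001,0.08,-1,0,0,-0.002,-0.001,0.001,0.1,-1,0,0,-0.002,-0.001,0.001,0.12,-1,0,0,-0.002,-0.001,0.001,0.14,-1,0,0,-0.002,-0.001,0.001,0.152,-1,0,0,-0.002,-0.001,0.001,0.158,-1,0,0,-0.002,-0.001,0.001,0.158,-1])

```text
time: 47.5
eef_pos: [0.583, 0.1835, 0.0934]
eef_rot: [0.27, -3.129, 0.001]
contact_force: [0.7, 0.9, -0.4]
opening: 0.0178
```

Run:
```python
from mv import *
fine(slot(270),.093)
```

```text
t 47.65 pos [0.583  0.1838 0.0934] open 0.0177 F [-0.7  0.9 -0.9]
0.093 [-0.0002, -0.0008, 0.0007, 0.0004, -0.0002, 0.0004]
```

apply_moves(deltas=[0,0,0,0,0,0.001,-1,0,0,0,0,0,0.001,-0.4,0,0,0,0,0,0.001,-0.4,0,0,0,0,0,0.001,-0.4,0,0,0,0,0,-0.02,-0.4,0,0,0,0,0,-0.06,-0.4,0,0,0,0,0,-0.1,-0.4,0,0,0,0,0,-0.14,-0.3])

```text
time: 48.32
eef_pos: [0.5825, 0.1838, 0.2345]
eef_rot: [0.27, -3.128, 0.001]
contact_force: [0.8, -0.1, -0.0]
opening: 0.0288
```

Run:
```python
from mv import *
bench.capture('wrist')
save('t31.png',bench.capture('top'))
to(C['C'],.24)
```

```text
t 48.42 pos [0.5862 0.1855 0.2411] open 0.0301 F [-0.1  0.3  0.3] q [ 0.62  0.25 -0.13  0.   -1.18 -0.45]
[0.003, 0.0108, 0.002, 0.2096, -0.4657, -0.0026]
```

View pics/t31.png

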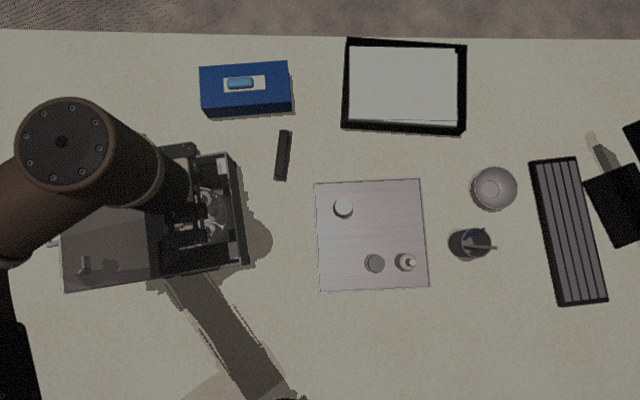

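apply_moves(deltas=[0,0,0,0.017,-0.037,0,-0.27,0,0,0,0.034,-0.074,0,-0.27,0,0,0,0.051,-0.111,0,-0.27,0,0,0,0.067,-0.148,0,-0.27,0,0,0,0.083,-0.185,0,-0.27,0,0,0,0.1,-0.222,0,-0.27,0,0,0,0.117,-0.259,0,-0.27,0,0,0,0.134,-0.296,0,-0.27])

```text
time: 49.08
eef_pos: [0.5006, -0.132, 0.2335]
eef_rot: [0.27, -3.13, 0.0]
contact_force: [1.1, -0.6, -0.4]
opening: 0.0317
```

Run:
```python
from mv import *
to(C['C'],.16)
```

```text
t 49.08 pos [ 0.5006 -0.132   0.2335] open 0.0317 F [ 1.1 -0.6 -0.4] q [ 0.12  0.1  -0.33  0.   -1.14  0.05]
[-0.0, -0.0003, 0.0014, 0.0705, -0.1678, 0.0735]
```

apply_moves(deltas=[0,0,0,0.015,-0.036,0.01,-0.27,0,0,0,0.03,-0.072,0.02,-0.27,0,0,0,0.046,-0.108,0.03,-0.27,0,0,0,0.06,-0.143,0.045,-0.27,0,0,0,0.07,-0.168,0.073,-0.27,0,0,0,0.07,-0.168,0.073,-0.27,0,0,0,0.07,-0.168,0.073,-0.27,0,0,0,0.07,-0.168,0.073,-0.27])

```text
time: 49.75
eef_pos: [0.4614, -0.308, 0.1605]
eef_rot: [0.269, -3.129, 0.0]
contact_force: [0.1, -0.0, 0.8]
opening: 0.0321
```

Run:
```python
from mv import *
bench.capture('top')
fine(C['C'],.087)
im=bench.capture('wrist');W=wfc('wrist');save('w32.png',im)
print(proj('wrist',[[*C['C'],.11],[*C['C'],.072]],W))
```

```text
t 49.95 pos [ 0.4621 -0.3074  0.1614] open 0.0322 F [-0.4  1.1 -0.1]
0.087 [-0.0009, 0.0006, 0.0023, 0.0026, -0.0016, 0.0744]
[[323.37840552 221.55341615]
 [322.91732055 205.67964507]]
```

View pics/w32.png

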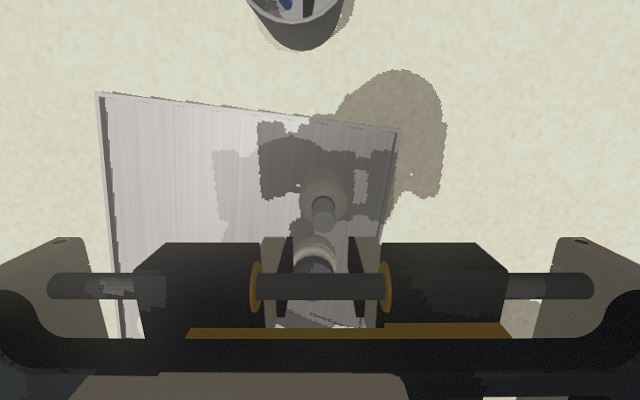

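The last bottle's cap shows at (323,219), against a predicted (323,221). Descending to grip it.

apply_moves(deltas=[0,0,0.002,0.0025,-0.002,0.035,-0.27,0,0,0.002,0.0025,-0.002,0.074,-0.27,0,0,0.002,0.0025,-0.002,0.074,-0.27,0,0,0.002,0.0025,-0.002,0.074,-1,0,0,0.002,0.0025,-0.002,0.074,-1,0,0,0.002,0.0025,-0.002,0.074,-1,0,0,0.002,0.0025,-0.002,0.074,-1,0,0,0.002,0.0025,-0.002,0.05,-1])

```text
time: 50.67
eef_pos: [0.4574, -0.3094, 0.1085]
eef_rot: [0.265, -3.126, -0.003]
contact_force: [0.4, 0.3, -0.6]
opening: 0.0176
```

Run:
```python
from mv import *
to(slot(None),.25)
```

```text
t 50.67 pos [ 0.4574 -0.3094  0.1085] open 0.0176 F [ 0.4  0.3 -0.6] q [-0.24  0.28 -0.42 -0.   -0.88  0.41]
[0.0026, -0.0045, -0.0017, -0.2058, 0.5121, -0.1411]
```

apply_moves(deltas=[0,0,0,0,0,-0.035,-1,0,0,0,0,0,-0.075,-1,0,0,0,-0.008,0.02,-0.11,-1,0,0,0,-0.02,0.05,-0.138,-1,0,0,0,-0.035,0.085,-0.141,-1,0,0,0,-0.049,0.12,-0.141,-1,0,0,0,-0.063,0.155,-0.141,-1,0,0,0,-0.077,0.19,-0.141,-1])

```text
time: 51.33
eef_pos: [0.503, -0.1083, 0.2532]
eef_rot: [-0.266, 3.128, 0.0]
contact_force: [1.2, -1.0, -0.7]
opening: 0.0173
```

apply_moves(deltas=[0,0,0,-0.014,0.036,0,-1,0,0,0,-0.028,0.072,0,-1,0,0,0,-0.042,0.108,0,-1,0,0,0,-0.057,0.144,0,-1,0,0,0,-0.071,0.18,0,-1,0,0,0,-0.086,0.216,0,-1,0,0,0,-0.1,0.252,0,-1,0,0,0,-0.112,0.284,0,-1])

```text
time: 52.0
eef_pos: [0.5655, 0.1913, 0.2527]
eef_rot: [-0.268, 3.129, 0.002]
contact_force: [0.6, -0.3, -0.6]
opening: 0.0175
```

apply_moves(deltas=[0,0,0,-0.007,0.019,0,-1,0,0,0,-0.015,0.037,0,-1,0,0,0,-0.015,0.037,0,-1,0,0,0,-0.015,0.037,0,-1,0,0,0,-0.015,0.037,0,-1])

```text
time: 52.42
eef_pos: [0.5736, 0.2274, 0.2517]
eef_rot: [0.267, -3.13, -0.0]
contact_force: [-0.7, -0.0, -0.7]
opening: 0.0178
```

Run:
```python
from mv import *
[bench.capture('top') for i in range(3)]
fine(slot(None),.093)
W=wfc('wrist');im=bench.capture('wrist');save('w33.png',im);print(proj('wrist',[[*slot(d),.116] for d in (210,270,330)],W).round(1))
```

```text
t 52.72 pos [0.5738 0.227  0.2516] open 0.0176 F [ 0.4 -0.9 -0.9]
0.093 [0.0003, -0.0005, -0.0019, -0.0014, 0.0026, 0.1586]
[[359.9 172.6]
 [318.4 148.6]
 [277.1 172.7]]
```

View pics/w33.png

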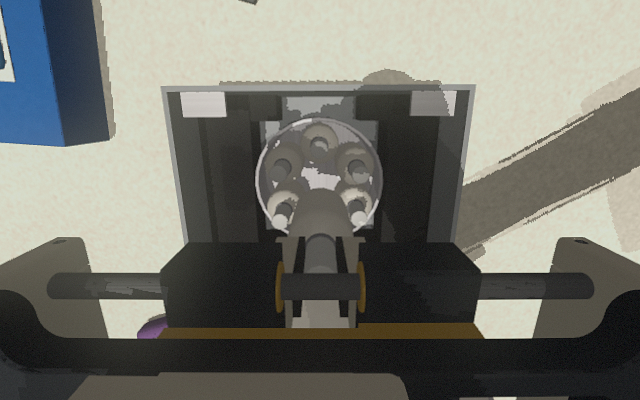

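apply_moves(deltas=[0,0,-0.002,-0.0015,0.0025,0.03,-1,0,0,-0.002,-0.0015,0.0025,0.055,-1,0,0,-0.002,-0.0015,0.0025,0.075,-1,0,0,-0.002,-0.0015,0.0025,0.085,-1,0,0,-0.002,-0.0015,0.0025,0.085,-1])

```text
time: 53.18
eef_pos: [0.5736, 0.2296, 0.1637]
eef_rot: [0.269, -3.125, 0.003]
contact_force: [-0.2, 0.2, -1.8]
opening: 0.0173
```

Run:
```python
from mv import *
fine(slot(None),.093)
W=wfc('wrist');im=bench.capture('wrist');save('w34.png',im[60:260,200:440]);cv2.imwrite('pics/w34c.png',cv2.resize(im[60:260,200:440,::-1],None,fx=3,fy=3))
```

```text
t 53.33 pos [0.5748 0.2303 0.1659] open 0.0173 F [ 0.4  0.3 -0.5]
0.093 [-0.0007, -0.0017, 0.001, 0.0001, -0.0004, 0.0729]
```

View pics/w34c.png

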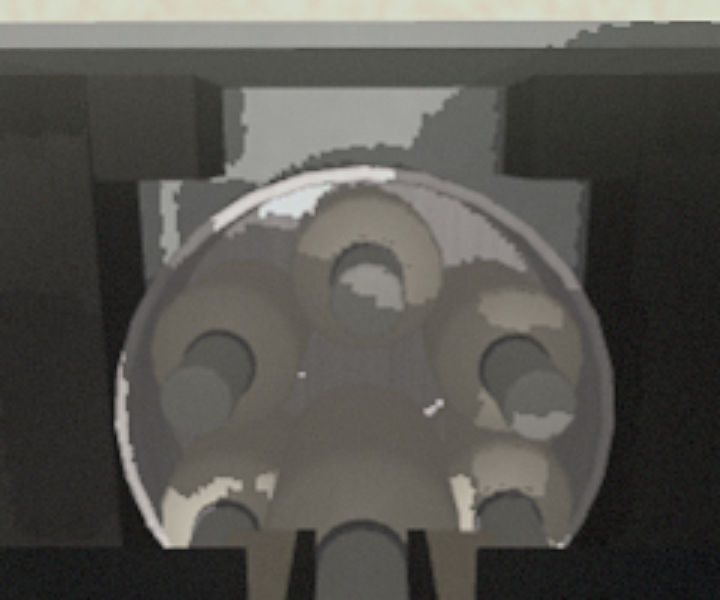

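apply_moves(deltas=[0,0,0.001,0,0,0.015,-1,0,0,0.001,0,0,0.03,-1,0,0,0.001,0,0,0.042,-1,0,0,0.001,0,0,0.054,-1,0,0,0.001,0,0,0.064,-1,0,0,0.001,0,0,0.07,-1,0,0,0.001,0,0,0.072,-1,0,0,0.001,0,0,0.072,-1])

```text
time: 54.05
eef_pos: [0.5752, 0.2308, 0.095]
eef_rot: [-0.269, 3.13, 0.0]
contact_force: [0.3, 0.4, -1.2]
opening: 0.0173
```

Run:
```python
from mv import *
fine(slot(None),.093)
```

```text
t 54.2 pos [0.5752 0.2309 0.0949] open 0.0176 F [0.1 1.4 0.9]
0.093 [0.0004, 0.0001, 0.0002, 0.0007, -0.0009, 0.0019]
```

Down without contact. I'll lower the last 2 mm, release, and rise.

apply_moves(deltas=[0,0,0,0.0005,-0.001,0.001,-1,0,0,0,0.0005,-0.001,0.002,-1,0,0,0,0.0005,-0.001,0.002,-0.4,0,0,0,0.0005,-0.001,0.002,-0.4,0,0,0,0.0005,-0.001,0.002,-0.4,0,0,0,0.0005,-0.001,-0.02,-0.4,0,0,0,0.0005,-0.001,-0.06,-0.4,0,0,0,0.0005,-0.001,-0.1,-0.4])

```text
time: 54.87
eef_pos: [0.5735, 0.2287, 0.1937]
eef_rot: [0.268, -3.126, 0.004]
contact_force: [0.7, 1.3, 0.3]
opening: 0.0261
```

Run:
```python
from mv import *
to(bw(0,.06),.42)
```

```text
t 54.87 pos [0.5735 0.2287 0.1937] open 0.0261 F [0.7 1.3 0.3] q [ 0.69  0.3  -0.17 -0.   -1.11 -0.52]
[-0.0021, -0.0047, -0.0001, -0.0002, 0.0605, -0.2264]
```

apply_moves(deltas=[0,0,0,0,0,-0.04,-0.4,0,0,0,0,0,-0.08,-0.4,0,0,0,0,0.01,-0.12,-0.4,0,0,0,0,0.03,-0.16,-0.4,0,0,0,0,0.05,-0.195,-0.4,0,0,0,0,0.06,-0.226,-0.4,0,0,0,0,0.06,-0.226,-0.4,0,0,0,0,0.06,-0.226,-0.4])

```text
time: 55.53
eef_pos: [0.5647, 0.2897, 0.422]
eef_rot: [-0.27, 3.128, 0.003]
contact_force: [0.3, -0.1, -0.9]
opening: 0.0262
```

Run:
```python
from mv import *
[bench.capture('top') for i in range(2)]
s=avg();
W=wfc('wrist');np.save('w35.npy',W);im=bench.capture('wrist');cv2.imwrite('pics/w35.png',im[:,:,::-1])
cv2.imwrite('pics/w35c.png',cv2.resize(im[50:230,220:420,::-1],None,fx=3.8,fy=3.2,interpolation=cv2.INTER_CUBIC) if 0 else cv2.resize(im[60:210,240:400,::-1],None,fx=4,fy=4,interpolation=cv2.INTER_CUBIC))
p=proj('wrist',[[*slot(d),.116] for d in (30,90,150,210,270,330,None)],W)
print(((p-[240,60]+.5)*4-.5).round(0).tolist()); show()
print('drum',((proj('wrist',[[*slot(None),.06]],W)-[240,60])*4).round())
```

```text
[[210.0, 327.0], [318.0, 389.0], [426.0, 327.0], [429.0, 197.0], [318.0, 129.0], [206.0, 197.0], [318.0, 263.0]]
t 55.83 pos [0.5644 0.2881 0.4189] open 0.0266 F [0.2 0.2 0. ] q [ 0.78  0.24  0.25 -0.   -1.59 -0.61]
drum [[316. 255.]]
```

View pics/w35c.png

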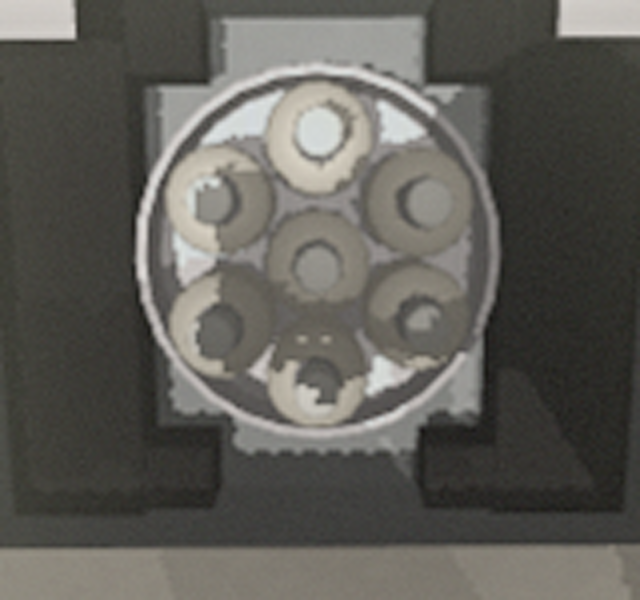

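The honeycomb is complete: all seven caps sit within a few crop pixels of plan. Going back to the handle.

Run:
```python
from mv import *
show(([.5405,.4445,.4315],Y+1.571))
```

```text
t 55.83 pos [0.5644 0.2881 0.4189] open 0.0266 F [0.2 0.2 0. ] q [ 0.78  0.24  0.25 -0.   -1.59 -0.61]
[0.0013, -0.0031, -1.5715, -0.003, 0.1582, -0.0128]
```

apply_moves(deltas=[0,0,-0.12,0,0.013,-0.013,-0.55,0,0,-0.24,-0.001,0.026,-0.013,-0.55,0,0,-0.36,-0.001,0.039,-0.013,-0.55,0,0,-0.48,-0.001,0.052,-0.013,-0.55,0,0,-0.6,-0.001,0.065,-0.013,-0.55,0,0,-0.72,-0.002,0.078,-0.013,-0.55,0,0,-0.84,-0.002,0.091,-0.013,-0.55,0,0,-0.96,-0.002,0.104,-0.013,-0.55])

```text
time: 56.5
eef_pos: [0.5488, 0.3917, 0.4323]
eef_rot: [1.689, -2.646, 0.0]
contact_force: [0.6, 0.8, 0.4]
opening: 0.0196
```

Run:
```python
from mv import *
show(([.5405,.4445,.4315],Y+1.571))
```

```text
t 56.5 pos [0.5488 0.3917 0.4323] open 0.0196 F [0.6 0.8 0.4] q [ 0.91  0.31  0.38 -0.   -1.64  0.23]
[0.0016, -0.0014, -0.6055, -0.0444, 0.0297, 0.0008]
```

apply_moves(deltas=[0,0,-0.12,-0.009,0.006,0,-0.55,0,0,-0.24,-0.018,0.012,0,-0.55,0,0,-0.36,-0.027,0.018,0,-0.55,0,0,-0.48,-0.036,0.024,0,-0.55,0,0,-0.6055,-0.044,0.03,0,-0.55,0,0,-0.6055,-0.044,0.03,0,-0.55,0,0,-0.6055,-0.044,0.03,0,-0.55,0,0,-0.6055,-0.044,0.03,0,-0.55])

```text
time: 57.17
eef_pos: [0.5405, 0.4435, 0.4328]
eef_rot: [2.393, -2.034, -0.001]
contact_force: [-0.3, 0.6, 0.6]
opening: 0.0194
```

Run:
```python
from mv import *
[bench.capture('top') for i in range(3)]
s=avg(); print(delta([.5408,.4440,.296],down(Y+1.571),s).round(4).tolist(),s['eef_pos'])
W=wfc('wrist');im=bench.capture('wrist');save('w36.png',im)
print(proj('wrist',[[*bw(dx,.215),.30] for dx in (-.05,0,.05)],W))
```

```text
[0.0007, 0.0002, -0.0073, -0.0004, -0.0004, 0.1374] [0.54053219 0.44353228 0.43337476]
[[321.55484236 241.76010166]
 [321.307435   195.93327282]
 [321.03351861 145.35843732]]
```

View pics/w36.png

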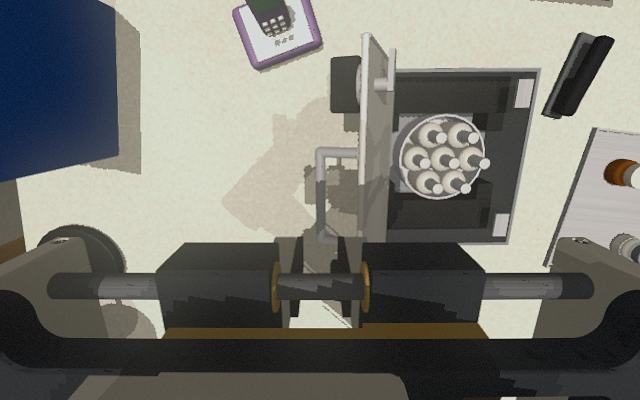

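The bar is at column 321, centred between the jaws. Descending and gripping.

apply_moves(deltas=[0,0,-0.006,0,0,0.04,-0.55,0,0,-0.006,0,0,0.08,-0.55,0,0,-0.006,0,0,0.1,-0.55,0,0,-0.006,0,0,0.12,-0.55,0,0,-0.006,0,0,0.137,-0.55,0,0,-0.006,0,0,0.137,-1,0,0,-0.006,0,0,0.137,-1,0,0,-0.006,0,0,0.137,-1], squeeze=25)

```text
time: 58.18
eef_pos: [0.5404, 0.4435, 0.2965]
eef_rot: [2.402, -2.022, -0.0]
contact_force: [2.3, -2.8, -5.1]
opening: 0.009
```

Run:
```python
from lid import *
show()
R0=R.from_rotvec(bench.state()['eef_rot']); y0,z0=hpos(1.9)
for phi in [1.8,1.7,1.6,1.5,1.4,1.3,1.2,1.1,1.,.9,.8,.7,.6,.5,.4,.3,.2,.1,0]:
    y,z=hpos(phi); d=np.r_[bw(0,y)-bw(0,y0),z-z0]; print(phi,R0.inv().apply(d).round(4))
```

```text
t 58.18 pos [0.5404 0.4435 0.2965] open 0.009 F [ 2.3 -2.8 -5.1] q [ 0.97  0.37  0.17 -0.   -1.37  0.78]
1.8 [ 0.018   0.     -0.0096]
1.7 [ 0.037   0.     -0.0174]
1.6 [ 0.0566  0.     -0.0232]
1.5 [ 0.0766  0.0001 -0.0271]
1.4 [ 0.097   0.0001 -0.0289]
1.3 [ 1.174e-01  1.000e-04 -2.870e-02]
1.2 [ 1.378e-01  1.000e-04 -2.650e-02]
1.1 [ 1.578e-01  1.000e-04 -2.220e-02]
1.0 [ 1.772e-01  1.000e-04 -1.600e-02]
0.9 [ 1.96e-01  1.00e-04 -7.80e-03]
0.8 [2.138e-01 1.000e-04 2.200e-03]
0.7 [0.2306 0.     0.0139]
0.6 [0.2461 0.     0.0272]
0.5 [0.2602 0.     0.042 ]
0.4 [ 0.2728 -0.      0.0582]
0.3 [ 0.2836 -0.      0.0755]
0.2 [ 2.927e-01 -1.000e-04  9.380e-02]
0.1 [ 2.999e-01 -1.000e-04  1.129e-01]
0 [ 3.052e-01 -1.000e-04  1.327e-01]
```

apply_moves(deltas=[0,0,0,0.008,0,-0.005,-1,0,0,0,0.018,0,-0.0095,-1,0,0,0,0.037,0,-0.0175,-1,0,0,0,0.0565,0,-0.023,-1,0,0,0,0.0765,0,-0.027,-1,0,0,0,0.097,0,-0.029,-1,0,0,0,0.1175,0,-0.0285,-1,0,0,0,0.138,0,-0.0265,-1])

```text
time: 58.85
eef_pos: [0.5645, 0.3061, 0.3252]
eef_rot: [-2.401, 2.021, -0.0]
contact_force: [0.6, 3.7, -0.5]
opening: 0.0089
```

apply_moves(deltas=[0,0,0,0.02,0,0.0045,-1,0,0,0,0.0395,0,0.0105,-1,0,0,0,0.058,0,0.0185,-1,0,0,0,0.076,0,0.0285,-1,0,0,0,0.0925,0,0.0405,-1,0,0,0,0.108,0,0.0535,-1,0,0,0,0.122,0,0.0685,-1,0,0,0,0.135,0,0.0845,-1])

```text
time: 59.52
eef_pos: [0.5874, 0.1729, 0.2396]
eef_rot: [-2.401, 2.022, -0.001]
contact_force: [1.2, 7.4, -2.2]
opening: 0.0092
```

Run:
```python
from lid import *
show()
save('s37.png',cv2.resize(bench.capture('scene')[60:280,300:540],None,fx=2.5,fy=2.5))
p=np.array([.593,.1427,.1629]); print(delta(p,down(Y+1.571)).round(4).tolist())
```

```text
t 59.52 pos [0.5874 0.1729 0.2396] open 0.0092 F [ 1.2  7.4 -2.2] q [ 0.6   0.25 -0.13  0.   -1.19  1.14]
[-0.0004, -0.0006, -0.0013, 0.0286, -0.0006, 0.0736]
```

View pics/s37.png

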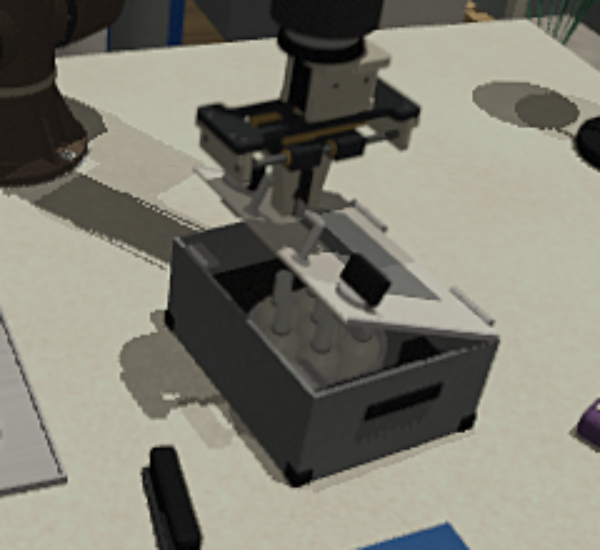

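apply_moves(deltas=[0,0,0,0.006,0,0.0085,-1,0,0,0,0.011,0,0.0175,-1,0,0,0,0.016,0,0.0265,-1,0,0,0,0.02,0,0.0355,-1,0,0,0,0.0235,0,0.045,-1,0,0,0,0.027,0,0.055,-1,0,0,0,0.03,0,0.065,-1,0,0,0,0.0315,0,0.0735,-1])

```text
time: 60.23
eef_pos: [0.5929, 0.1426, 0.1646]
eef_rot: [2.403, -2.021, 0.002]
contact_force: [-8.0, 2.5, 39.2]
opening: 0.0089
```

apply_moves(deltas=[0,0,0,0,0,0.0015,-1,0,0,0,0,0,0.003,-1,0,0,0,0,0,0.003,-1])

```text
time: 60.48
eef_pos: [0.5931, 0.1428, 0.1641]
eef_rot: [2.405, -2.021, 0.004]
contact_force: [-2.7, -6.7, 19.2]
opening: 0.0092
```

Run:
```python
from lid import *
show()
save('s38.png',cv2.resize(bench.capture('scene')[60:280,300:540],None,fx=2.5,fy=2.5))
```

```text
t 60.48 pos [0.5931 0.1428 0.1641] open 0.0092 F [-2.7 -6.7 19.2] q [ 0.56  0.31 -0.24  0.   -1.03  1.18]
```

View pics/s38.png

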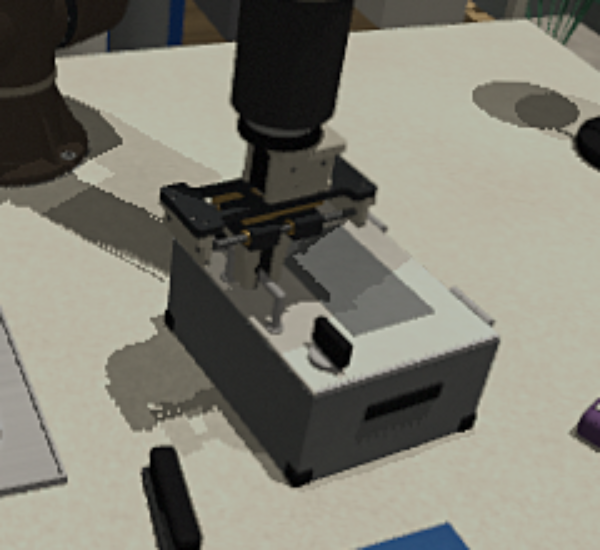

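apply_moves(deltas=[0,0,0,0,0,-0.003,-1,0,0,0,0,0,-0.003,-0.1,0,0,0,0,0,-0.003,-0.1,0,0,0,0,0,-0.003,-0.1,0,0,0,0,0,-0.025,-0.1,0,0,0,0,0,-0.058,-0.1,0,0,0,0,0,-0.058,-0.1,0,0,0,0,0,-0.058,-0.1])

```text
time: 61.2
eef_pos: [0.593, 0.1448, 0.2212]
eef_rot: [-2.402, 2.021, -0.001]
contact_force: [0.1, 0.2, -0.9]
opening: 0.0392
```

Run:
```python
from mv import *
show(([.4836,.1452,.22],Y+1.571))
```

```text
t 61.2 pos [0.593  0.1448 0.2212] open 0.0392 F [ 0.1  0.2 -0.9] q [ 0.56  0.26 -0.16 -0.   -1.15  1.18]
[-0.0022, 0.0013, 0.001, -0.0192, 0.1077, 0.001]
```

apply_moves(deltas=[0,0,0,-0.006,0.036,0,-0.1,0,0,0,-0.013,0.072,0,-0.1,0,0,0,-0.019,0.107,0,-0.1,0,0,0,-0.019,0.107,0,-0.1,0,0,0,-0.019,0.107,0,-0.1,0,0,0,-0.019,0.107,0,-0.1])

```text
time: 61.7
eef_pos: [0.4834, 0.1447, 0.2195]
eef_rot: [2.404, -2.021, -0.001]
contact_force: [-0.3, 0.8, -0.7]
opening: 0.0392
```

Run:
```python
from mv import *
[bench.capture('top') for i in range(2)]
s=avg(); print(s['eef_pos'].round(4),delta([.4836,.1452,.147],down(Y+1.571),s).round(4).tolist())
save('w39.png',bench.capture('wrist'))
```

```text
[0.484  0.1445 0.2192] [0.0018, -0.0004, 0.0001, -0.0008, 0.0001, 0.0722]
```

View pics/w39.png

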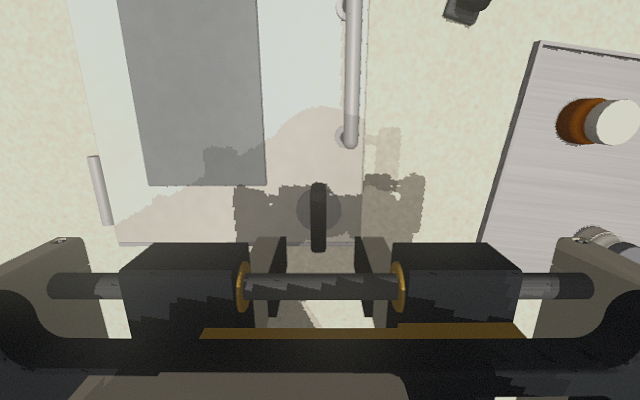

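apply_moves(deltas=[0,0,0,-0.001,0,0.036,-0.1,0,0,0,-0.001,0,0.072,-0.1,0,0,0,-0.001,0,0.072,-0.1,0,0,0,-0.001,0,0.072,-1,0,0,0,-0.001,0,0.072,-1,0,0,0,-0.001,0,0.072,-1,0,0,0,-0.001,0,0.072,-1,0,0,0,-0.001,0,0.072,-1], squeeze=35)

```text
time: 62.67
eef_pos: [0.484, 0.1458, 0.1492]
eef_rot: [-2.402, 2.022, -0.0]
contact_force: [-0.1, 5.7, -2.2]
opening: 0.0119
```

apply_moves(deltas=[0,0,0,0,0,0,-1,0,0,0,0,0,0,-1,0,0,0.12,0,0,0,-1,0,0,0.24,0,0,0,-1,0,0,0.36,0,0,0,-1,0,0,0.48,0,0,0,-1,0,0,0.6,0,0,0,-1,0,0,0.72,0,0,0,-1])

```text
time: 63.33
eef_pos: [0.4838, 0.1452, 0.1485]
eef_rot: [1.53, -2.744, 0.001]
contact_force: [0.1, -1.4, 3.1]
opening: 0.0116
```

apply_moves(deltas=[0,0,0.12,0,0,0,-1,0,0,0.24,0,0,0,-1,0,0,0.36,0,0,0,-1,0,0,0.48,0,0,0,-1,0,0,0.6,0,0,0,-1,0,0,0.72,0,0,0,-1,0,0,0.84,0,0,0,-1,0,0,0.9,0,0,0,-1])

```text
time: 64.0
eef_pos: [0.4833, 0.1449, 0.1485]
eef_rot: [0.183, -3.135, 0.002]
contact_force: [-2.0, -1.6, 5.9]
opening: 0.0117
```

Run:
```python
from mv import *
show(([.4836,.1452,.147],Y)); print(bench.state()['wrist_torque'])
```

```text
t 64.0 pos [0.4833 0.1449 0.1485] open 0.0117 F [-2.  -1.6  5.9] q [ 0.68  0.16 -0.48  0.   -0.94 -0.57]
[-0.0009, -0.0009, -0.0542, -0.0004, 0.0003, 0.0015]
[-0.6793844   0.77305594  0.70547191]
```

apply_moves(deltas=[0,0,0,0,0,0,-1,0,0,-0.03,0,0,0,-0.1,0,0,-0.03,0,0,0,-0.1,0,0,-0.03,0,0,0,-0.1,0,0,-0.03,0,0,0,-0.1,0,0,-0.03,0,0,-0.04,-0.1,0,0,-0.03,0,0,-0.072,-0.1,0,0,-0.03,0,0,-0.072,-0.1])

```text
time: 64.67
eef_pos: [0.4863, 0.1467, 0.226]
eef_rot: [-0.24, 3.125, 0.005]
contact_force: [1.3, 0.3, 0.5]
opening: 0.0393
```

Run:
```python
from mv import *
show(([.6908,.1814,.22],Y+1.571))
save('w40.png',bench.capture('wrist'))
```

```text
t 64.67 pos [0.4863 0.1467 0.226 ] open 0.0393 F [1.3 0.3 0.5] q [ 0.68  0.08 -0.37  0.   -1.11 -0.53]
[-0.0044, 0.008, -1.589, -0.2073, 0.0031, 0.0077]
```

View pics/w40.png

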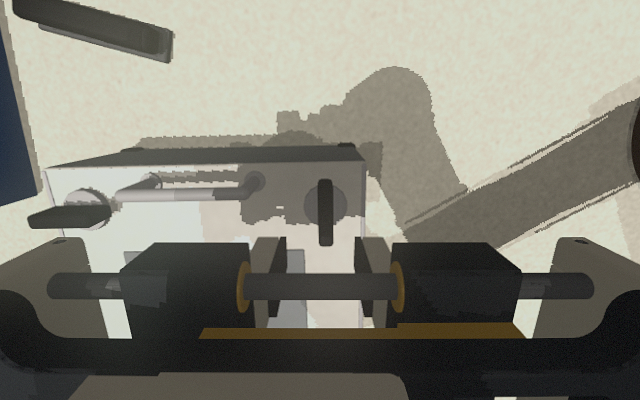

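The near wing (325,212) lies along the box's y again, so it is locked. Now the far latch.

apply_moves(deltas=[0,0,-0.12,-0.026,0,0,-0.1,0,0,-0.24,-0.052,0.001,0,-0.1,0,0,-0.36,-0.078,0.001,0,-0.1,0,0,-0.48,-0.104,0.002,0,-0.1,0,0,-0.6,-0.13,0.002,0,-0.1,0,0,-0.72,-0.156,0.003,0,-0.1,0,0,-0.84,-0.182,0.003,0,-0.1,0,0,-0.96,-0.2075,0.003,0,-0.1])

```text
time: 65.38
eef_pos: [0.6889, 0.1799, 0.2182]
eef_rot: [1.665, -2.661, -0.001]
contact_force: [0.9, 0.4, -0.6]
opening: 0.0392
```

apply_moves(deltas=[0,0,-0.12,0,0,0,-0.1,0,0,-0.24,0,0,0,-0.1,0,0,-0.36,0,0,0,-0.1,0,0,-0.48,0,0,0,-0.1,0,0,-0.62,0,0,0,-0.1,0,0,-0.62,0,0,0,-0.1,0,0,-0.62,0,0,0,-0.1])

```text
time: 65.97
eef_pos: [0.6877, 0.1798, 0.2186]
eef_rot: [2.389, -2.037, -0.002]
contact_force: [0.1, -0.6, 0.3]
opening: 0.0397
```

Run:
```python
from mv import *
[bench.capture('top') for i in range(2)]
s=avg(); print(s['eef_pos'].round(4),delta([.6908,.1814,.147],down(Y+1.571),s).round(4).tolist())
save('w41.png',bench.capture('wrist'))
```

```text
[0.6879 0.1799 0.2192] [0.0014, -0.0001, -0.0124, -0.001, -0.0032, 0.0722]
```

View pics/w41.png

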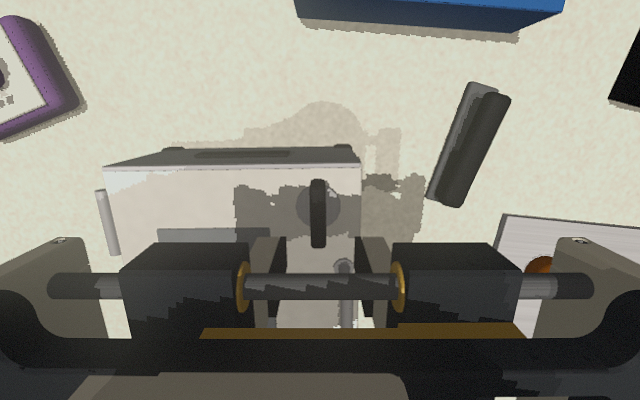

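apply_moves(deltas=[0,0,-0.012,-0.001,-0.003,0.036,-0.1,0,0,-0.012,-0.001,-0.003,0.072,-0.1,0,0,-0.012,-0.001,-0.003,0.072,-0.1,0,0,-0.012,-0.001,-0.003,0.072,-1,0,0,-0.012,-0.001,-0.003,0.072,-1,0,0,-0.012,-0.001,-0.003,0.072,-1,0,0,-0.012,-0.001,-0.003,0.072,-1,0,0,-0.012,-0.001,-0.003,0.072,-1])

```text
time: 66.93
eef_pos: [0.6917, 0.1821, 0.1498]
eef_rot: [-2.404, 2.019, -0.001]
contact_force: [-4.7, 15.7, 6.8]
opening: 0.0117
```

apply_moves(deltas=[0,0,0,0,0,0,-1,0,0,0,0,0,0,-1,0,0,0.12,0,0,0,-1,0,0,0.24,0,0,0,-1,0,0,0.36,0,0,0,-1,0,0,0.48,0,0,0,-1,0,0,0.6,0,0,0,-1,0,0,0.72,0,0,0,-1])

```text
time: 67.6
eef_pos: [0.6914, 0.1812, 0.1498]
eef_rot: [-1.532, 2.741, -0.001]
contact_force: [-3.5, -0.0, 7.6]
opening: 0.0117
```

apply_moves(deltas=[0,0,0.12,0,0,0,-1,0,0,0.24,0,0,0,-1,0,0,0.36,0,0,0,-1,0,0,0.48,0,0,0,-1,0,0,0.6,0,0,0,-1,0,0,0.72,0,0,0,-1,0,0,0.84,0,0,0,-1,0,0,0.9,0,0,0,-1])

```text
time: 68.27
eef_pos: [0.6903, 0.1805, 0.1497]
eef_rot: [0.186, -3.135, 0.002]
contact_force: [-6.1, -2.2, 9.2]
opening: 0.012
```

Run:
```python
from mv import *
show(([.6908,.1814,.147],Y)); print(bench.state()['wrist_torque'])
```

```text
t 68.27 pos [0.6903 0.1805 0.1497] open 0.012 F [-6.1 -2.2  9.2] q [ 0.53  0.48 -0.    0.   -1.09 -0.41]
[-0.0012, -0.0009, -0.0524, -0.0006, 0.0009, 0.0027]
[-0.62952451  2.37625921  0.76161167]
```

apply_moves(deltas=[0,0,0,0,0,0,-1,0,0,-0.03,0,0,0,-0.1,0,0,-0.03,0,0,0,-0.1,0,0,-0.03,0,0,0,-0.1,0,0,-0.03,0,0,0,-0.1,0,0,-0.03,0,0,-0.04,-0.1,0,0,-0.03,0,0,-0.08,-0.1,0,0,-0.03,0,0,-0.12,-0.1])

```text
time: 68.93
eef_pos: [0.6905, 0.1811, 0.2683]
eef_rot: [0.241, -3.13, 0.002]
contact_force: [2.0, -0.3, 0.7]
opening: 0.0394
```

apply_moves(deltas=[0,0,0,0.03,-0.02,-0.03,-0.1,0,0,0,0.06,-0.04,-0.06,-0.1,0,0,0,0.09,-0.07,-0.08,-0.1,0,0,0,0.11,-0.1,-0.08,-0.1,0,0,0,0.11,-0.14,-0.08,-0.1,0,0,0,0.11,-0.18,-0.08,-0.1,0,0,0,0.11,-0.2,-0.08,-0.1,0,0,0,0.11,-0.2,-0.08,-0.1])

```text
time: 69.6
eef_pos: [0.6129, -0.0373, 0.3479]
eef_rot: [0.236, -3.132, 0.001]
contact_force: [0.0, 0.7, 0.3]
opening: 0.0398
```

Run:
```python
from mv import *
show()
save('s42.png',bench.capture('scene'));t=bench.capture('top');save('t42.png',t)
save('t42c.png',cv2.resize(t[140:290,120:260],None,fx=4,fy=4,interpolation=cv2.INTER_CUBIC))
```

```text
t 69.6 pos [ 0.6129 -0.0373  0.3479] open 0.0398 F [0.  0.7 0.3] q [ 0.26  0.21  0.06  0.   -1.42 -0.11]
```

View pics/s42.png

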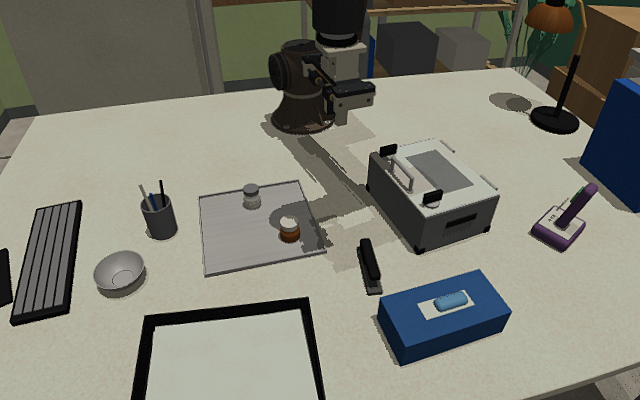

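View pics/t42c.png

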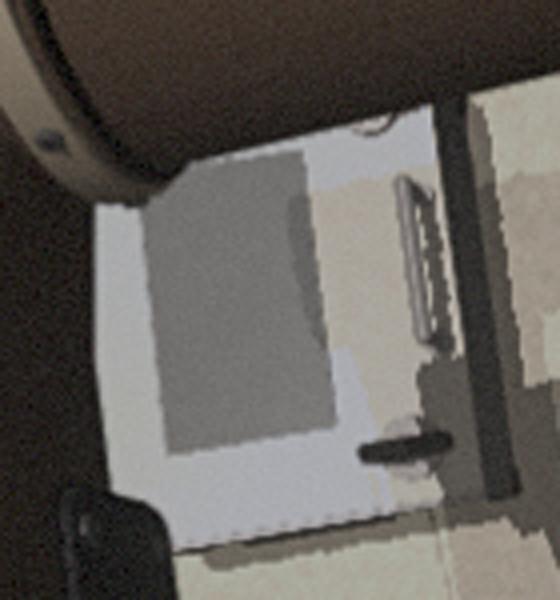

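View pics/t42.png

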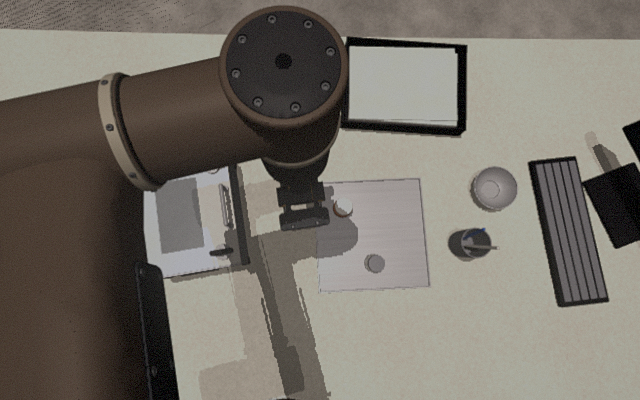

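Run:
```python
import cv2,numpy as np
a=cv2.imread('pics/scene0.png')[130:260,355:505];b=cv2.imread('pics/s42.png')[130:260,355:505]
for (n,x0,x1,y0,y1) in (('near',20,46,8,32),('far',64,92,54,82)):
    f=lambda i:cv2.moments((i[y0:y1,x0:x1].max(2)<45).astype(np.uint8),True)
    for i in (a,b):
        m=f(i);print(n,m['m00'],m['m10']/m['m00'],m['m01']/m['m00'],np.degrees(.5*np.arctan2(2*m['mu11'],m['mu20']-m['mu02'])))
cv2.imwrite('pics/cmp.png',cv2.resize(np.hstack([a,b]),None,fx=2.6,fy=2.6,interpolation=cv2.INTER_CUBIC))
```

```text
near 163.0 12.595092024539877 12.104294478527608 -23.825240541018857
near 166.0 12.481927710843374 12.024096385542169 -23.43722225379177
far 191.0 13.06282722513089 12.706806282722512 -33.92683404017914
far 202.0 13.133663366336634 12.727722772277227 -27.040737399588718
```

View pics/cmp.png

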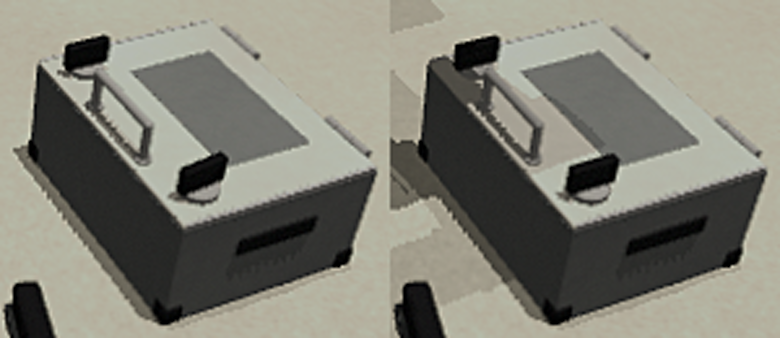

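The box looks as it did at the start: lid shut and both wings back along y. The far wing had started a few degrees off and now sits at its stop. Handing in.

```bash
python3 -c "
from bench import *
print(sign_off())"
```

```text
the job is handed in; nothing more can be done
None
```

The job is done and handed in at about 70 s, inside the 210 s limit. All seven spray bottles are in the drum, the lid is shut and both latches are locked again.

- **What I did:** I unlocked both latches and swung the lid to its 1.9 rad stop. I stood one bottle in the middle and six in a ring, planned at 47 mm from the middle. Then I shut the lid by its handle and turned both latches back to their locked stops.
- **Bottles:** In the last wrist picture before closing, all seven caps stood in the honeycomb close to plan.
- **Lid and latches:** After closing, the scene picture matches the starting one for the lid and the near wing. The far wing's image angle changed from about -34° to -27°. It had looked slightly off its stop at the start and now rests against it.
- **Other items:** The jar, pot, stapler and pen cup look unmoved by eye.
- **Less certain:**
  - The bottle at 30° in the ring was pressed on the floor with about 12 N while I corrected it by 3 mm. One picture then put it about 2 mm off, but later ones showed it in place.
  - The wrist read about 39 N for a moment as the lid met the box, through the fingers on the handle bar.
- **Knocked bottle:** I saw no bottle knocked aside during the run.

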